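Set up the battery tester

ROBOT

A 6-joint arm with a two-finger parallel gripper is mounted at the origin on the work surface. World frame = base frame: x ahead of the robot, y to its left, z up, the work surface at z = 0. Lengths are in m, angles in rad, forces in N, time in s.
With the tool pointing down it reaches from about 0.35 to 0.975 m from the base axis. Payload 17.4 kg.
Tool frame: the origin (TCP) lies between the finger pads; the fingertips stand 25 mm ahead of it and the grasp point (between the pads) lies 6 mm ahead of it; z points along the fingers, y is the line along which they close (so a half turn about z gives the same grasp; the last joint's range is limited). The gripper opens to 85 mm and grips with 20 to 120 N. Pads are 22 mm wide; open, the fingers measure 114 mm over their backs; the gripper's body (76 mm by 85 mm) begins 54 mm behind the grasp point. The pads swing forward as they close: fully open they stand 13 mm farther back than shut.
Start: joints at [1.239, 0.116, 1.442, -0, 1.584, -0.038], TCP at [0.195, 0.646, 0.256] pointing down, gripper open.
Joint ranges: [-2.83, 2.83], [-0.83, 2.19], [0.07, 2.5], [-1.14, 4.28], [0.01, 3], [-2.97, 2.97]. Speed limits (rad/s): [1.89, 1.89, 2.22, 3.14, 3.14, 3.14].

INTERFACE

Orientations are given as a unit quaternion [x, y, z, w].
In Python, from station import get_state, read_camera, hand_in, search_frame gives the robot as it stands.
- The arm moves only by the tool step_arm, never from a script. Its argument "deltas" is a list that holds one entry, the list of rows, each a list of 5 numbers: the shift along the tool's x, y, z in units of 0.025 m (1.0 is 0.025 m), then the turn about the tool's z in units of 10 degrees (1.0 is 10 degrees), then the closure, from 0 (fully open) to 1 (shut). In form: [[[dx, dy, dz, turn, hand], ...]]. A call has 1 to 5 rows; each row shifts and turns the commanded pose from where the row before left it, along the tool's axes as they then stand; what a row does not reach is not made up. A row lasts 1/8 s, in which the tool goes at most 62.5 mm and 10.7 degrees, less where a joint would pass 70% of its speed; a pose out of reach is approached as far as the arm can. A call with a number of a shift or a turn outside -1 to 1 is refused whole. A call with a gripper value outside its range is refused whole. The fingers move at their own pace and stop on an object; the grip force is fixed at half the most. Time passes only in rows, so rows that do not move let the fingers close. It gives the time, the measured TCP pose, the force, the opening and the grip force at its end, in the units of the state.
- get_state(): the state, without advancing time (a new reading comes with each control period).
- read_camera(name): name is "scene" or "top"; returns a dict with "image" (384x512x3 uint8, blue, green, red), "mtx" (3x3 intrinsics, pixels), "k1" (the pictures are not rectified: a ray, as slopes to the right and down, at radius r is drawn at 1 + k1 r^2 times it, then the intrinsics apply), "eye" and "rotation" of the camera in the world. Camera axes: x right, y up, looking along -z (the intrinsics and any distortion apply to the point x, -y, -z); pixel columns grow to the right and rows downward; lengths in m; the calibration is good to about 2 mm. A picture is of the moment at which its call begins. There is no depth.
- hand_in(): hands the job in; it is judged then, once.
Trained networks look in the newest picture that a camera, given by its name, has taken for a name from the list of things; names that differ only in an ending like _2 or _b are one class to them, and where a whole thing is asked for, a point or a joint stands for the part that bears it (a point fixed in the world has none). Each returns a list of dicts, best first, with "confidence" (0 to 1); they miss things now and then, are a little off and sometimes report something else, mostly with a low value. They report only what shows in the picture. A call takes as long as a camera call. They do not tell look-alikes from the thing itself.
- search_frame(camera, label): "xyz" ([x, y, z] in m, in world coordinates, good to about 4 mm: the middle of the surface that is visible of it).
The state is a dict: "t": time; "q": joint angles; "qvel": joint speeds; "joint_torque": joint torques, N m; "ee_pos": TCP position; "tool_rot": TCP orientation; "force": force on the tool from outside, world axes, zero at the start; "moment": the same for the moment, N m; "gripper_width": finger opening in m; "finger_force": force on a finger pad.
Only numpy, scipy, OpenCV 4.12 (cv2) and the standard library are available. Lean on these libraries where they do the work, as an engineer would, in place of code of your own. Each camera call takes 0.05 s, during which the arm holds its last target. There are 200 camera calls.

TASK

Set up the battery tester for a run: raise its display lid until it stands 100 degrees open (just past upright), lay one battery stick flat in each of the four channels, black terminal end towards the display, then press the clamp lever down until it locks. Put any sticks left over into the shallow grey crate, and leave the other things on the bench where they are.

Things in the scene. Friction and masses are not known exactly. Their poses are not given: they have to be found in the camera images.
- tester: bench battery tester, fixed: grey, lidded part 200 (x) x 252 (y) mm, rim 72 mm high, plus a 62 mm wide, 60 mm high wing on its -y side with the clamp lever. Origin: on the bench under the middle of the lidded part. Its x axis points from its front wall (robot's side) to the display's hinge; four parallel channels run along x, covered by the lid until it is raised.
- display (a joint): display lid angle about the hinge along the tester's rear edge, rad: 0 closed (flat over the channels), grows as the front edge is raised, 1.571 upright, stop at 2.3. Stiff hinge: it stays at any angle; about 7 N up at the handle lifts it. The lid is 190 mm from hinge axis to front edge, 252 wide, 16 thick, screen on its inner face; it starts nearly closed.
- display_handle (a point): middle of the round bar handle on the lid's outer face: bar 11 mm thick, 110 long, parallel to the hinge, its centre line 35 mm off that face and 6 mm in from the front edge; moves with the lid. Lid closed, it lies 184 mm in front of the hinge axis and 43 mm above it. The bar can turn between two fingers that pinch it.
- display_hinge (a point): middle of the hinge axis of the display lid, which runs along the tester's y; 92 mm behind the tester's origin and 81 mm above the bench
- clamp (a joint): clamp lever angle, rad: 0 raised (sprung up, pointing to the front and 37 degrees upward), grows as it is pressed, 0.70 fully down (level). Its spring resists with up to about 10 N at the pad, less near 0.52; past that the linkage goes over centre, snaps to 0.70 and stays locked; let go earlier it springs up. It drives the white contact bar up to 10 mm forward along the channels.
- clamp_tip (a point): middle of the top face of the lever's rubber pad (50 long, 24 wide, 16 thick), the place to press; 105 mm from the pivot; moves with the lever
- clamp_pivot (a point): pivot of the clamp lever, axis along the tester's y; 70 mm behind the tester's origin, 156 mm to its -y side, 78 mm above the bench
- crate: shallow grey open crate for left-over sticks, fixed, 200 (x) x 190 (y) x 45 mm high outside, walls and floor 4 mm. Origin: on the bench under its centre.
- screwdriver: screwdriver 200 mm long lying on the bench, a bystander; origin under its middle
- pliers: black-handled pliers about 145 mm long lying on the bench, a bystander; origin on the bench under the joint
- tape: roll of brown tape 100 mm across, 24 high, a bystander; origin under its centre
- channel_1 (a point): channel 1 of 4 (1 is farthest to the tester's +y, pitch 50 mm): the centre of a stick lying mid-channel, 11 mm above the channel floor, which is 46 mm above the bench; axes as the tester's. Channel 30 mm wide between ribs 7 mm high, 112 mm long from the front wall (26 mm high) to the white contact bar (20 mm high); clamp locked, the bar leaves the front 103 mm.
- channel_2 (a point): channel 2 of 4 (1 is farthest to the tester's +y, pitch 50 mm): the centre of a stick lying mid-channel, 11 mm above the channel floor, which is 46 mm above the bench; axes as the tester's. Channel 30 mm wide between ribs 7 mm high, 112 mm long from the front wall (26 mm high) to the white contact bar (20 mm high); clamp locked, the bar leaves the front 103 mm.
- channel_3 (a point): channel 3 of 4 (1 is farthest to the tester's +y, pitch 50 mm): the centre of a stick lying mid-channel, 11 mm above the channel floor, which is 46 mm above the bench; axes as the tester's. Channel 30 mm wide between ribs 7 mm high, 112 mm long from the front wall (26 mm high) to the white contact bar (20 mm high); clamp locked, the bar leaves the front 103 mm.
- channel_4 (a point): channel 4 of 4 (1 is farthest to the tester's +y, pitch 50 mm): the centre of a stick lying mid-channel, 11 mm above the channel floor, which is 46 mm above the bench; axes as the tester's. Channel 30 mm wide between ribs 7 mm high, 112 mm long from the front wall (26 mm high) to the white contact bar (20 mm high); clamp locked, the bar leaves the front 103 mm.
- stick_1: battery stick, 100 (x) x 24 (y) x 22 (z) mm, 70 to 120 g, aluminium with a black terminal end at its +x end. Origin: its centre. All sticks are alike; 5 to 7 are present (None: absent).
- stick_2: battery stick, 100 (x) x 24 (y) x 22 (z) mm, 70 to 120 g, aluminium with a black terminal end at its +x end. Origin: its centre. All sticks are alike; 5 to 7 are present (None: absent).
- stick_3: battery stick, 100 (x) x 24 (y) x 22 (z) mm, 70 to 120 g, aluminium with a black terminal end at its +x end. Origin: its centre. All sticks are alike; 5 to 7 are present (None: absent).
- stick_4: battery stick, 100 (x) x 24 (y) x 22 (z) mm, 70 to 120 g, aluminium with a black terminal end at its +x end. Origin: its centre. All sticks are alike; 5 to 7 are present (None: absent).
- stick_5: battery stick, 100 (x) x 24 (y) x 22 (z) mm, 70 to 120 g, aluminium with a black terminal end at its +x end. Origin: its centre. All sticks are alike; 5 to 7 are present (None: absent).
- stick_6: battery stick, 100 (x) x 24 (y) x 22 (z) mm, 70 to 120 g, aluminium with a black terminal end at its +x end. Origin: its centre. All sticks are alike; 5 to 7 are present (None: absent).
- stick_7: battery stick, 100 (x) x 24 (y) x 22 (z) mm, 70 to 120 g, aluminium with a black terminal end at its +x end. Origin: its centre. All sticks are alike; 5 to 7 are present (None: absent).
Not all that is in view belongs to the job. What is shaped like the stick_3 but pink is not meant. Leave any red look-alike of the stick_6 alone.

How it is judged:
On the way, in this order (a step that is already met when the one before it is completed fails the run):
1. the display lid stands 100 degrees open, within 8 degrees (value of joint display between 1.605 and 1.885 rad), for 0.2 s.
2. each of the four channels holds one stick, flat, terminal end towards the display (((distance between stick_1 and channel_1 below 0.012 m and z of stick_1 in the frame of channel_1 below 0.005 m and angle between the x axis of stick_1 and the x axis of channel_1, either way round below 0.09 rad and x of display_hinge in the frame of stick_1 above 0 m) or (distance between stick_2 and channel_1 below 0.012 m and z of stick_2 in the frame of channel_1 below 0.005 m and angle between the x axis of stick_2 and the x axis of channel_1, either way round below 0.09 rad and x of display_hinge in the frame of stick_2 above 0 m) or (distance between stick_3 and channel_1 below 0.012 m and z of stick_3 in the frame of channel_1 below 0.005 m and angle between the x axis of stick_3 and the x axis of channel_1, either way round below 0.09 rad and x of display_hinge in the frame of stick_3 above 0 m) or (distance between stick_4 and channel_1 below 0.012 m and z of stick_4 in the frame of channel_1 below 0.005 m and angle between the x axis of stick_4 and the x axis of channel_1, either way round below 0.09 rad and x of display_hinge in the frame of stick_4 above 0 m) or (distance between stick_5 and channel_1 below 0.012 m and z of stick_5 in the frame of channel_1 below 0.005 m and angle between the x axis of stick_5 and the x axis of channel_1, either way round below 0.09 rad and x of display_hinge in the frame of stick_5 above 0 m) or (distance between stick_6 and channel_1 below 0.012 m and z of stick_6 in the frame of channel_1 below 0.005 m and angle between the x axis of stick_6 and the x axis of channel_1, either way round below 0.09 rad and x of display_hinge in the frame of stick_6 above 0 m) or (distance between stick_7 and channel_1 below 0.012 m and z of stick_7 in the frame of channel_1 below 0.005 m and angle between the x axis of stick_7 and the x axis of channel_1, either way round below 0.09 rad and x of display_hinge in the frame of stick_7 above 0 m)) and ((distance between stick_1 and channel_2 below 0.012 m and z of stick_1 in the frame of channel_2 below 0.005 m and angle between the x axis of stick_1 and the x axis of channel_2, either way round below 0.09 rad and x of display_hinge in the frame of stick_1 above 0 m) or (distance between stick_2 and channel_2 below 0.012 m and z of stick_2 in the frame of channel_2 below 0.005 m and angle between the x axis of stick_2 and the x axis of channel_2, either way round below 0.09 rad and x of display_hinge in the frame of stick_2 above 0 m) or (distance between stick_3 and channel_2 below 0.012 m and z of stick_3 in the frame of channel_2 below 0.005 m and angle between the x axis of stick_3 and the x axis of channel_2, either way round below 0.09 rad and x of display_hinge in the frame of stick_3 above 0 m) or (distance between stick_4 and channel_2 below 0.012 m and z of stick_4 in the frame of channel_2 below 0.005 m and angle between the x axis of stick_4 and the x axis of channel_2, either way round below 0.09 rad and x of display_hinge in the frame of stick_4 above 0 m) or (distance between stick_5 and channel_2 below 0.012 m and z of stick_5 in the frame of channel_2 below 0.005 m and angle between the x axis of stick_5 and the x axis of channel_2, either way round below 0.09 rad and x of display_hinge in the frame of stick_5 above 0 m) or (distance between stick_6 and channel_2 below 0.012 m and z of stick_6 in the frame of channel_2 below 0.005 m and angle between the x axis of stick_6 and the x axis of channel_2, either way round below 0.09 rad and x of display_hinge in the frame of stick_6 above 0 m) or (distance between stick_7 and channel_2 below 0.012 m and z of stick_7 in the frame of channel_2 below 0.005 m and angle between the x axis of stick_7 and the x axis of channel_2, either way round below 0.09 rad and x of display_hinge in the frame of stick_7 above 0 m)) and ((distance between stick_1 and channel_3 below 0.012 m and z of stick_1 in the frame of channel_3 below 0.005 m and angle between the x axis of stick_1 and the x axis of channel_3, either way round below 0.09 rad and x of display_hinge in the frame of stick_1 above 0 m) or (distance between stick_2 and channel_3 below 0.012 m and z of stick_2 in the frame of channel_3 below 0.005 m and angle between the x axis of stick_2 and the x axis of channel_3, either way round below 0.09 rad and x of display_hinge in the frame of stick_2 above 0 m) or (distance between stick_3 and channel_3 below 0.012 m and z of stick_3 in the frame of channel_3 below 0.005 m and angle between the x axis of stick_3 and the x axis of channel_3, either way round below 0.09 rad and x of display_hinge in the frame of stick_3 above 0 m) or (distance between stick_4 and channel_3 below 0.012 m and z of stick_4 in the frame of channel_3 below 0.005 m and angle between the x axis of stick_4 and the x axis of channel_3, either way round below 0.09 rad and x of display_hinge in the frame of stick_4 above 0 m) or (distance between stick_5 and channel_3 below 0.012 m and z of stick_5 in the frame of channel_3 below 0.005 m and angle between the x axis of stick_5 and the x axis of channel_3, either way round below 0.09 rad and x of display_hinge in the frame of stick_5 above 0 m) or (distance between stick_6 and channel_3 below 0.012 m and z of stick_6 in the frame of channel_3 below 0.005 m and angle between the x axis of stick_6 and the x axis of channel_3, either way round below 0.09 rad and x of display_hinge in the frame of stick_6 above 0 m) or (distance between stick_7 and channel_3 below 0.012 m and z of stick_7 in the frame of channel_3 below 0.005 m and angle between the x axis of stick_7 and the x axis of channel_3, either way round below 0.09 rad and x of display_hinge in the frame of stick_7 above 0 m)) and ((distance between stick_1 and channel_4 below 0.012 m and z of stick_1 in the frame of channel_4 below 0.005 m and angle between the x axis of stick_1 and the x axis of channel_4, either way round below 0.09 rad and x of display_hinge in the frame of stick_1 above 0 m) or (distance between stick_2 and channel_4 below 0.012 m and z of stick_2 in the frame of channel_4 below 0.005 m and angle between the x axis of stick_2 and the x axis of channel_4, either way round below 0.09 rad and x of display_hinge in the frame of stick_2 above 0 m) or (distance between stick_3 and channel_4 below 0.012 m and z of stick_3 in the frame of channel_4 below 0.005 m and angle between the x axis of stick_3 and the x axis of channel_4, either way round below 0.09 rad and x of display_hinge in the frame of stick_3 above 0 m) or (distance between stick_4 and channel_4 below 0.012 m and z of stick_4 in the frame of channel_4 below 0.005 m and angle between the x axis of stick_4 and the x axis of channel_4, either way round below 0.09 rad and x of display_hinge in the frame of stick_4 above 0 m) or (distance between stick_5 and channel_4 below 0.012 m and z of stick_5 in the frame of channel_4 below 0.005 m and angle between the x axis of stick_5 and the x axis of channel_4, either way round below 0.09 rad and x of display_hinge in the frame of stick_5 above 0 m) or (distance between stick_6 and channel_4 below 0.012 m and z of stick_6 in the frame of channel_4 below 0.005 m and angle between the x axis of stick_6 and the x axis of channel_4, either way round below 0.09 rad and x of display_hinge in the frame of stick_6 above 0 m) or (distance between stick_7 and channel_4 below 0.012 m and z of stick_7 in the frame of channel_4 below 0.005 m and angle between the x axis of stick_7 and the x axis of channel_4, either way round below 0.09 rad and x of display_hinge in the frame of stick_7 above 0 m))), for 0.2 s.
3. the clamp lever is locked down (value of joint clamp above 0.62 rad), for 0.3 s.
At the end, for the whole second after the job is handed in: Lid 92 to 108 degrees open. Every channel holds a stick flat on its floor, centre within 12 mm of the channel's middle and at most 5 mm above, aligned to 0.09 rad, terminal end towards the display. Clamp lever locked (over 0.62 rad). Any other stick lies in the crate. All at rest (all of step 1 and all of step 2 and value of joint clamp above 0.62 rad and ((x of stick_1 in the frame of crate between -0.1 and 0.1 m and y of stick_1 in the frame of crate between -0.095 and 0.095 m and z of stick_1 in the frame of crate below 0.04 m) or (horizontal distance between stick_1 and tester below 0.11 m and z of stick_1 in the frame of channel_1 below 0.005 m)) and linear speed of each of stick_1, stick_2, stick_3, stick_4, stick_5, stick_6, stick_7 below 0.03 m/s and ((x of stick_2 in the frame of crate between -0.1 and 0.1 m and y of stick_2 in the frame of crate between -0.095 and 0.095 m and z of stick_2 in the frame of crate below 0.04 m) or (horizontal distance between stick_2 and tester below 0.11 m and z of stick_2 in the frame of channel_1 below 0.005 m)) and ((x of stick_3 in the frame of crate between -0.1 and 0.1 m and y of stick_3 in the frame of crate between -0.095 and 0.095 m and z of stick_3 in the frame of crate below 0.04 m) or (horizontal distance between stick_3 and tester below 0.11 m and z of stick_3 in the frame of channel_1 below 0.005 m)) and ((x of stick_4 in the frame of crate between -0.1 and 0.1 m and y of stick_4 in the frame of crate between -0.095 and 0.095 m and z of stick_4 in the frame of crate below 0.04 m) or (horizontal distance between stick_4 and tester below 0.11 m and z of stick_4 in the frame of channel_1 below 0.005 m)) and ((x of stick_5 in the frame of crate between -0.1 and 0.1 m and y of stick_5 in the frame of crate between -0.095 and 0.095 m and z of stick_5 in the frame of crate below 0.04 m) or (horizontal distance between stick_5 and tester below 0.11 m and z of stick_5 in the frame of channel_1 below 0.005 m)) and ((x of stick_6 in the frame of crate between -0.1 and 0.1 m and y of stick_6 in the frame of crate between -0.095 and 0.095 m and z of stick_6 in the frame of crate below 0.04 m) or (horizontal distance between stick_6 and tester below 0.11 m and z of stick_6 in the frame of channel_1 below 0.005 m)) and ((x of stick_7 in the frame of crate between -0.1 and 0.1 m and y of stick_7 in the frame of crate between -0.095 and 0.095 m and z of stick_7 in the frame of crate below 0.04 m) or (horizontal distance between stick_7 and tester below 0.11 m and z of stick_7 in the frame of channel_1 below 0.005 m))); the robot touches nothing.
It fails at once if the screwdriver is moved more than 50 mm (distance of screwdriver from where it was at the start of the episode above 0.05 m).
It fails at once if the pliers is moved more than 50 mm (distance of pliers from where it was at the start of the episode above 0.05 m).
It fails at once if the tape is moved more than 50 mm (distance of tape from where it was at the start of the episode above 0.05 m).
Of stick_1, stick_2, stick_3, stick_4, stick_5, stick_6, stick_7 only 5 to 7 are there at a start; the rules pass over those that are not, and their reading is None.
At some moment in a run one of stick_1, stick_2, stick_3, stick_4, stick_5, stick_6, stick_7 may be knocked a few centimetres aside while the robot is not near it.
Once in a run the grip may slacken for a moment while it holds something.
It also fails if it takes over 210 s, if anything falls off the work surface, if the arm or the gripper's body presses on something with over 40 N, if the wrist force passes 120 N, or if a joint passes its speed limit or range.

## Working session

There is one attempt and no reset: what is moved stays moved. The work goes in short steps, Python scripts to look and compute and a tool call to move; the robot and the scene stay as the last step left them, time stands still between calls to the robot, and variables do not carry over. Pictures are saved under pics/ and viewed, at most 14 in all, crops included, and the job is handed in when it is done.

Besides the shell and the picture viewer there is one more tool, called after ">>>" by a JSON object that holds its "name" and its "arguments", one argument or row to a line. step_arm: Moves the arm, as the interface text tells. Shifts and turns lie within -1 to 1; 1 stands for 0.025 m of shift or 10 degrees of turn. Its arguments: {"type":"object","properties":{"deltas":{"type":"array"}},"required":["deltas"]}

```bash
mkdir -p pics; ls; cat > h.py <<'E'
import numpy as np, cv2
from station import get_state, read_camera, hand_in, search_frame
def shot(cam,name):
    c=read_camera(cam); cv2.imwrite(f'pics/{name}.png',c['image']); return c
def ray(c,u,v):
    M=np.array(c['mtx']); d=np.array([(u-M[0,2])/M[0,0],(v-M[1,2])/M[1,1]])
    p=d.copy()
    for _ in range(20): p=d/(1+c['k1']*(p@p))
    return np.array(c['rotation'])@np.array([p[0],-p[1],-1.0])
def at_z(c,u,v,z):
    r=ray(c,u,v); e=np.array(c['eye']); return e+r*(z-e[2])/r[2]
def proj(c,P):
    q=np.array(c['rotation']).T@(np.array(P)-np.array(c['eye'])); p=np.array([q[0],-q[1]])/-q[2]
    p=p*(1+c['k1']*(p@p)); M=np.array(c['mtx']); return np.array([M[0,0]*p[0]+M[0,2],M[1,1]*p[1]+M[1,2]])
E
python3 - <<'E'
from h import *
for n in('scene','top'):
    c=shot(n,n+'0'); print(n,np.round(c['eye'],3),np.round(c['rotation'],3).tolist(),c['mtx'],c['k1'])
    for l in('stick_1','tester','crate','display_handle','clamp_tip','screwdriver','pliers','tape'):
        for d in search_frame(n,l): print(l,np.round(d['xyz'],3),round(d['confidence'],2))
s=get_state();print(s['ee_pos'],s['tool_rot'],s['t'])
a=cv2.imread('pics/top0.png');cv2.imwrite('pics/top0b.png',cv2.resize(a,(800,600),interpolation=cv2.INTER_CUBIC))
E
```

```text
pics
scene [0.931 0.615 1.188] [0.094, 0.272, 0.907, 0.307] [[443.64249968   0.         262.61259308]
 [  0.         443.64249968 193.46702015]
 [  0.           0.           1.        ]] -0.17106646124663052
stick_1 [0.618 0.27  0.023] 0.67
stick_1 [0.498 0.478 0.02 ] 0.66
stick_1 [0.502 0.256 0.022] 0.65
stick_1 [0.612 0.365 0.02 ] 0.62
stick_1 [0.396 0.275 0.021] 0.61
stick_1 [ 0.517 -0.168  0.118] 0.55
stick_1 [0.741 0.004 0.022] 0.53
tester [0.534 0.    0.096] 0.93
tester [0.396 0.275 0.016] 0.4
tester [0.362 0.56  0.024] 0.34
crate [ 0.509 -0.427  0.001] 0.87
display_handle [ 0.525 -0.003  0.104] 0.81
display_handle [ 0.534 -0.005  0.101] 0.49
clamp_tip [ 0.515 -0.172  0.12 ] 0.59
clamp_tip [0.501 0.363 0.026] 0.46
screwdriver [0.363 0.56  0.024] 0.89
screwdriver [ 0.536 -0.003  0.104] 0.23
pliers [0.395 0.274 0.019] 0.72
pliers [ 0.524 -0.004  0.103] 0.69
pliers [ 0.292 -0.288  0.015] 0.58
tape [ 0.736 -0.261  0.017] 0.77
top [0.214 0.066 1.56 ] [0.074, -0.072, -0.686, 0.72] [[454.32701113   0.         248.32233647]
 [  0.         454.32701113 195.85521375]
 [  0.           0.           1.        ]] -0.17365311149620036
stick_1 [0.393 0.271 0.02 ] 0.77
stick_1 [0.618 0.269 0.02 ] 0.75
stick_1 [ 0.728 -0.001  0.021] 0.7
stick_1 [0.501 0.362 0.021] 0.61
stick_1 [0.608 0.36  0.023] 0.58
stick_1 [0.386 0.358 0.024] 0.53
stick_1 [0.494 0.471 0.023] 0.53
stick_1 [0.503 0.255 0.02 ] 0.51
tester [ 0.508 -0.04   0.104] 0.97
tester [ 0.512 -0.168  0.116] 0.18
crate [ 0.516 -0.419  0.006] 0.72
crate [ 0.507 -0.036  0.103] 0.54
display_handle [ 0.514 -0.02   0.106] 0.67
clamp_tip [ 0.51  -0.166  0.122] 0.68
screwdriver [0.352 0.561 0.023] 0.56
pliers [ 0.29  -0.293  0.01 ] 0.88
tape [ 0.727 -0.264  0.024] 0.74
[0.19548861 0.6460652  0.25629194] [ 1.46358844e-01  9.89231565e-01 -1.80447313e-05 -1.93913126e-06] 0.9
```

View pics/top0b.png

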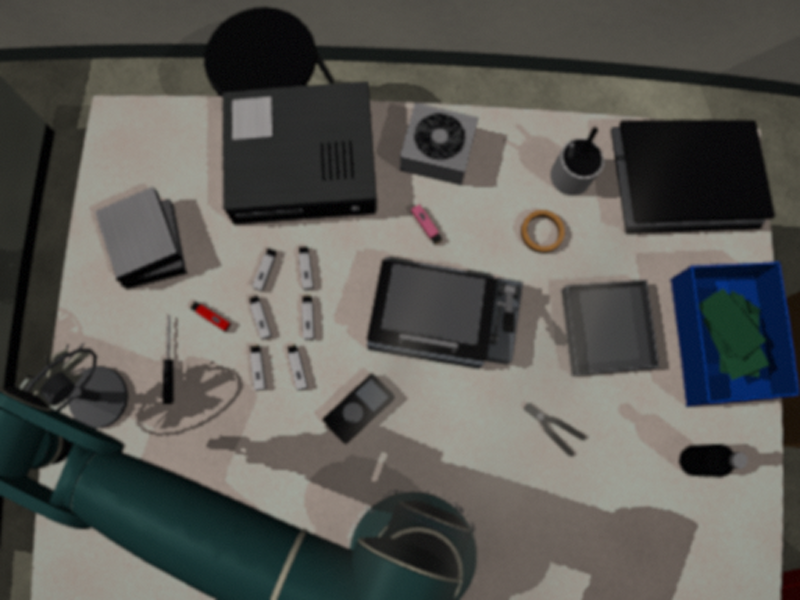

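View pics/scene0.png

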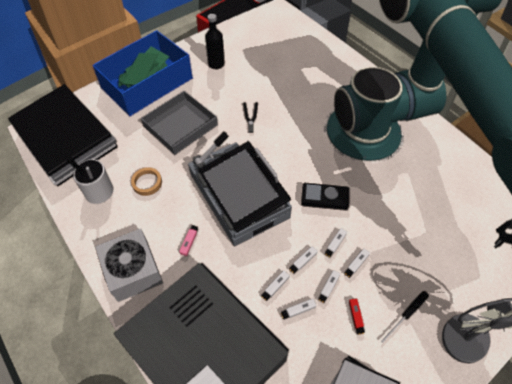

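The views show six silver sticks left of the tester in a 2x3 block (top view px 250-315, 250-390), plus a red look-alike at (212,317) and a pink one at (425,222), which I leave alone. The tester is at (445,310) and the grey crate at (610,327). Next I zoom in for exact poses.

```bash
python3 - <<'E'
import cv2,numpy as np
a=cv2.imread('pics/top0.png')
g=lambda x:(255*(x/255.)**0.6).astype('uint8')
s=a[150:255,150:215]; t=a[155:240,228:342]
S=cv2.resize(g(s),None,fx=5,fy=5,interpolation=cv2.INTER_CUBIC)
T=cv2.resize(g(t),None,fx=4,fy=4,interpolation=cv2.INTER_CUBIC)
o=np.zeros((525,325+456,3),'uint8');o[:525,:325]=S;o[:340,325:]=T
cv2.imwrite('pics/z0.png',o)
b=cv2.imread('pics/scene0.png')
cv2.imwrite('pics/z1.png',cv2.resize(g(b[125:330,180:380]),None,fx=2.9,fy=2.9,interpolation=cv2.INTER_CUBIC))
E
```

```text
(no output)
```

View pics/z0.png

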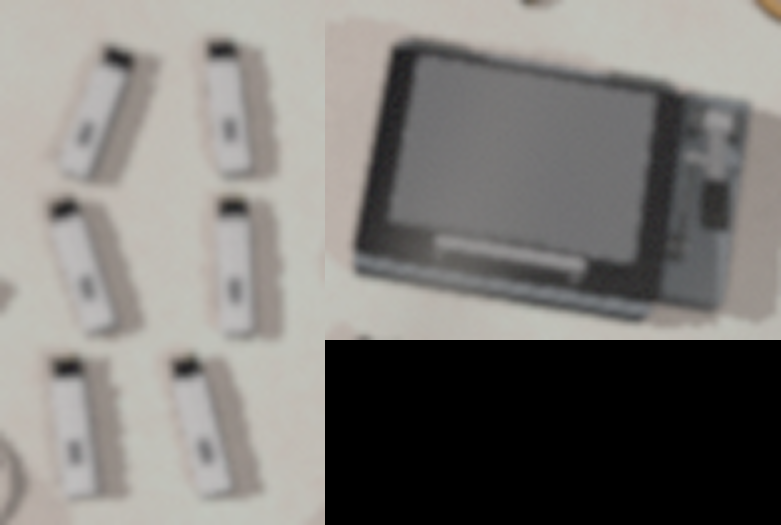

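View pics/z1.png

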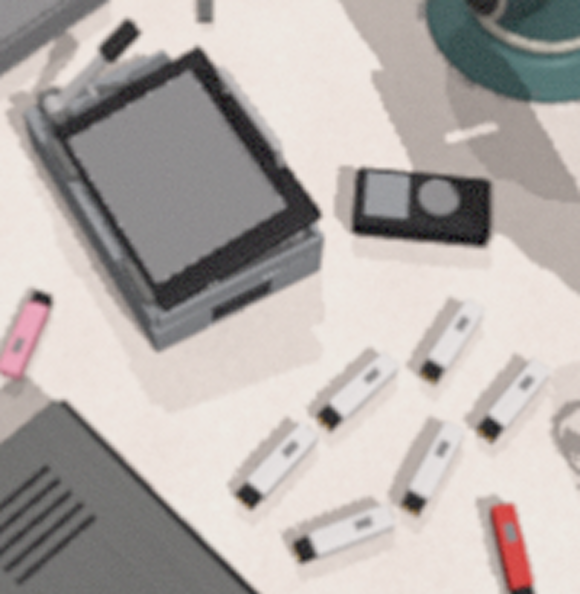

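```bash
cat > fit0.py <<'E'
from h import *
from scipy.optimize import least_squares
import pickle
T=read_camera('top');S=read_camera('scene')
ends={'A':((117,48),(78,178)),'B':((221,42),(234,174)),'C':((63,200),(101,332)),'D':((233,200),(240,335)),'E':((67,358),(81,494)),'F':((186,358),(215,494))}
dets=[np.array(d['xyz']) for n in('top','scene') for d in search_frame(n,'stick_1')]
for k,(p,q) in ends.items():
    P,Q=[at_z(T,150+(x+.5)/5-.5,150+(y+.5)/5-.5,.022) for x,y in(p,q)]
    c=(P+Q)/2; d=P-Q
    print(k,np.round(c[:2],4),'len',round(np.hypot(*d[:2]),3),'yaw',round(np.degrees(np.arctan2(d[1],d[0])),1),[np.round(e[:2],3).tolist() for e in dets if np.hypot(*(e-c)[:2])<.03])
def world(p,L):
    x,y,a=p[:3]; c,s=np.cos(a),np.sin(a); return np.array([x+c*L[0]-s*L[1],y+s*L[0]+c*L[1],L[2]])
def lid(p,r,y,n): # r from hinge, n off axis along outer normal
    t=p[3]; return world(p,(.092-r*np.cos(t)+n*np.sin(t),y,.081+r*np.sin(t)+n*np.cos(t)))
zt=lambda x,y:(228+(x-325+.5)/4-.5,155+(y+.5)/4-.5)
zs=lambda x,y:(180+(x+.5)/2.9-.5,125+(y+.5)/2.9-.5)
obs=[(T,zt(357,255),lambda p:lid(p,.19,.126,.008)),(T,zt(657,303),lambda p:lid(p,.19,-.126,.008)),
(T,zt(436,240),lambda p:lid(p,.184,.055,.035+.008)),(T,zt(584,265),lambda p:lid(p,.184,-.055,.035+.008)),
(S,zs(198,50),lambda p:lid(p,.19,-.126,.008)),(S,zs(320,213),lambda p:lid(p,.19,.126,.008)),
(S,zs(158,348),lambda p:world(p,(.1,.126,0))),(S,zs(322,265),lambda p:world(p,(-.1,.126,0.0))),
(S,zs(118,40),lambda p:world(p,(.07-.105*np.cos(.646),-.156,.141)))]
f=lambda p:np.concatenate([proj(c,g(p))-o for c,o,g in obs])
r=least_squares(f,[.52,-.02,-.15,.1],loss='soft_l1')
print('tester',r.x,np.degrees(r.x[2:]));print(np.round(f(r.x).reshape(-1,2),1).tolist())
for n,l in(('handle',lid(r.x,.184,0,.043)),('hinge',lid(r.x,0,0,0)),('tip',world(r.x,(.07-.105*np.cos(.646),-.156,.141)))):print(n,np.round(l,3))
np.save('tester.npy',r.x); s=get_state(); print(s['t'])
E
python3 fit0.py
```

```text
Traceback (most recent call last):
  File "fit0.py", line 8, in <module>
    P,Q=[at_z(T,150+(x+.5)/5-.5,150+(y+.5)/5-.5,.022) for x,y in(p,q)]
         ~~~~^^^^^^^^^^^^^^^^^^^^^^^^^^^^^^^^^^^^^^^^
  File "h.py", line 11, in at_z
    r=ray(c,u,v); e=np.array(c['eye']); return e+r*(z-e[2])/r[2]
  File "h.py", line 9, in ray
    return np.array(c['rotation'])@np.array([p[0],-p[1],-1.0])
           ~~~~~~~~~~~~~~~~~~~~~~~^~~~~~~~~~~~~~~~~~~~~~~~~~~~
ValueError: matmul: Input operand 1 has a mismatch in its core dimension 0, with gufunc signature (n?,k),(k,m?)->(n?,m?) (size 3 is different from 4)
```

```bash
sed -i "s/np.array(c\['rotation'\])/R.from_quat(c['rotation']).as_matrix()/; 1a from scipy.spatial.transform import Rotation as R" h.py; python3 fit0.py
```

```text
A [0.6077 0.3608] len 0.098 yaw -11.5 [[0.608, 0.361], [0.614, 0.362]]
B [0.6156 0.2693] len 0.097 yaw 9.7 [[0.619, 0.271], [0.618, 0.271]]
C [0.4979 0.3625] len 0.098 yaw 20.6 [[0.498, 0.363], [0.505, 0.361]]
D [0.5022 0.2547] len 0.095 yaw 7.0 [[0.501, 0.256], [0.505, 0.257]]
E [0.3863 0.3588] len 0.094 yaw 10.5 [[0.386, 0.36], [0.388, 0.364]]
F [0.391  0.2718] len 0.096 yaw 16.0 [[0.391, 0.268], [0.397, 0.273]]
tester [ 0.52200907 -0.01834763 -0.1181547   0.14264967] [-6.76976592  8.17322404]
[[-0.9, -0.7], [1.4, 0.1], [1.9, 1.7], [-0.6, 1.1], [-0.2, -1.7], [1.0, -0.1], [-0.4, 2.4], [-0.4, 1.5], [-0.4, 0.3]]
handle [ 0.439 -0.008  0.15 ]
hinge [ 0.613 -0.029  0.081]
tip [ 0.49  -0.172  0.141]
1.3
```

```bash
cat > go.py <<'E'
import sys
from h import *
# usage: go.py x y z psi_deg -> totals in tool units (turn first, then shift)
def psi_now(s):
    m=R.from_quat(s['tool_rot']).as_matrix(); return np.degrees(np.arctan2(m[1,1],m[0,1]))
def to(x,y,z,psi):
    s=get_state(); p=np.array(s['ee_pos']); n=psi_now(s); a=np.radians(psi); d=np.array([x,y,z])-p
    t=(n-psi+90)%180-90
    if abs(((n-t)-psi+180)%360-180)>90: a+=np.pi
    print(f"t {s['t']:.1f} ee {np.round(p,4)} psi {n:.1f} F {np.round(s['force'],1)} w {s['gripper_width']:.4f} ff {s['finger_force']}\n turn {t/10:.2f}  dx {(-np.sin(a)*d[0]+np.cos(a)*d[1])/.025:.2f} dy {(np.cos(a)*d[0]+np.sin(a)*d[1])/.025:.2f} dz {-d[2]/.025:.2f}")
if __name__=='__main__': to(*map(float,sys.argv[1:5]))
E
python3 go.py .439 -.008 .2 -6.8
```

```text
t 1.3 ee [0.1955 0.6461 0.2563] psi 73.2 F [-0.5 -0.4 -0.8] w 0.0852 ff 0.0
 turn 8.00  dx -24.83 dy 12.77 dz 2.25
```

>>> {"name": "step_arm", "arguments": {
  "deltas": [
    [[0,0,0,1,0],[0,0,0,1,0],[0,0,0,1,0],[0,0,0,1,0],[0,0,0,1,0]]
  ]
}}

```text
t: 1.92
ee_pos: [0.1955, 0.6461, 0.2563]
tool_rot: [0.553, 0.833, 0.0, -0.0]
force: [-0.8, 0.3, -0.3]
gripper_width: 0.0854
finger_force: 0.0
```

>>> {"name": "step_arm", "arguments": {
  "deltas": [
    [[0,0,0,1,0],[0,0,0,1,0],[0,0,0,1,0],[-1,0.5,0,0,0],[-1,0.5,0,0,0]]
  ]
}}

```text
t: 2.55
ee_pos: [0.2144, 0.5929, 0.2561]
tool_rot: [0.748, 0.664, -0.0, 0.0]
force: [-0.2, 0.1, 0.2]
gripper_width: 0.0851
finger_force: 0.0
```

>>> {"name": "step_arm", "arguments": {
  "deltas": [
    [[-1,0.5,0,0,0],[-1,0.5,0,0,0],[-1,0.5,0,0,0],[-1,0.5,0,0,0],[-1,0.5,0,0,0]]
  ]
}}

```text
t: 3.18
ee_pos: [0.2618, 0.461, 0.2564]
tool_rot: [0.748, 0.664, 0.0, -0.0]
force: [0.4, -0.3, -0.4]
gripper_width: 0.0855
finger_force: 0.0
```

>>> {"name": "step_arm", "arguments": {
  "deltas": [
    [[-1,0.5,0,0,0],[-1,0.5,0,0,0],[-1,0.5,0,0,0],[-1,0.5,0,0,0],[-1,0.5,0,0,0]]
  ]
}}

```text
t: 3.8
ee_pos: [0.3089, 0.3295, 0.2565]
tool_rot: [0.748, 0.664, 0.0, -0.0]
force: [0.6, -0.4, -0.1]
gripper_width: 0.0849
finger_force: 0.0
```

>>> {"name": "step_arm", "arguments": {
  "deltas": [
    [[-1,0.5,0,0,0],[-1,0.5,0,0,0],[-1,0.5,0,0,0],[-1,0.5,0,0,0],[-1,0.5,0,0,0]]
  ]
}}

```text
t: 4.42
ee_pos: [0.3561, 0.1979, 0.2565]
tool_rot: [0.748, 0.664, 0.0, 0.0]
force: [0.5, 0.4, -0.6]
gripper_width: 0.0854
finger_force: 0.0
```

>>> {"name": "step_arm", "arguments": {
  "deltas": [
    [[-1,0.5,0,0,0],[-1,0.5,0,0,0],[-1,0.5,0,0,0],[0,0,0,0,0]]
  ]
}}

```text
t: 4.92
ee_pos: [0.3845, 0.1187, 0.2564]
tool_rot: [0.749, 0.663, 0.0, 0.0]
force: [-0.2, -0.4, 0.2]
gripper_width: 0.0853
finger_force: 0.0
```

```bash
python3 go.py .439 -.008 .156 -6.8
```

```text
t 4.9 ee [0.3845 0.1187 0.2564] psi -7.0 F [-0.2 -0.4  0.2] w 0.0853 ff 0.0
 turn -0.02  dx -4.78 dy 2.76 dz 4.02
```

>>> {"name": "step_arm", "arguments": {
  "deltas": [
    [[-0.96,0.55,0,0,0],[-0.96,0.55,0,0,0],[-0.96,0.55,0,0,0],[-0.95,0.55,0,0,0],[-0.95,0.55,0,0,0]]
  ]
}}

```text
t: 5.55
ee_pos: [0.4385, -0.0071, 0.2564]
tool_rot: [0.748, 0.664, 0.0, 0.0]
force: [-0.3, 0.6, -0.0]
gripper_width: 0.0852
finger_force: 0.0
```

>>> {"name": "step_arm", "arguments": {
  "deltas": [
    [[0,0,1,0,0.3],[0,0,1,0,0.3],[0,0,1,0,0.3],[0,0,1,0,0.3],[0,0,0,0,0.5]]
  ]
}}

```text
t: 6.18
ee_pos: [0.4376, -0.0063, 0.155]
tool_rot: [0.748, 0.664, -0.001, -0.001]
force: [0.5, 0.6, 0.3]
gripper_width: 0.043
finger_force: 0.0
```

```bash
python3 - <<'E'
from h import *
c=shot('scene','s1');a=c['image'];print(search_frame('scene','display_handle')[:2])
u,v=map(int,proj(c,(.439,-.008,.15)));print(u,v);v=max(v,90);u=max(u,120)
cv2.imwrite('pics/s1z.png',cv2.resize(a[v-90:v+90,u-120:u+120],None,fx=3.2,fy=3.2,interpolation=cv2.INTER_CUBIC))
E
python3 go.py .439 -.008 .156 -6.8
```

```text
[{'xyz': [0.5356, 0.0056, 0.099], 'confidence': 0.52}]
265 162
t 6.3 ee [ 0.4385 -0.0066  0.1573] psi -6.8 F [-0.8 -0.5 -0.7] w 0.0428 ff 0.0
 turn -0.00  dx -0.05 dy 0.03 dz 0.05
```

View pics/s1z.png

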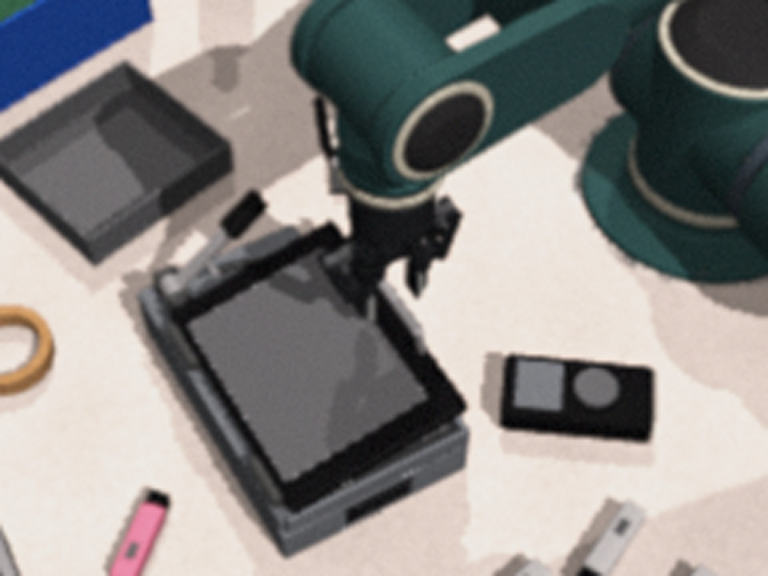

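The fingers straddle the bar, whose end shows at (408,320). I'm closing.

>>> {"name": "step_arm", "arguments": {
  "deltas": [
    [[0,0,0,0,0.8],[0,0,0,0,0.9],[0,0,0,0,1],[0,0,0,0,1],[0,0,0,0,1]]
  ]
}}

```text
t: 6.9
ee_pos: [0.4407, -0.0071, 0.1572]
tool_rot: [0.748, 0.664, 0.003, 0.003]
force: [28.9, -2.0, -13.3]
gripper_width: 0.0092
finger_force: 58.2
```

```bash
python3 - <<'E'
from h import *
t=np.load('tester.npy')
# tool-y(tester x), dz units per row along arc, from th0 to 100deg+
r=np.hypot(.184,.043);p0=np.arctan2(.043,.184)
th=np.radians(np.linspace(8.2,100,21))
x=-r*np.cos(th+p0);z=r*np.sin(th+p0)
print(np.round(np.c_[np.diff(x),-np.diff(z)]/.025,2).tolist(), x[-1]-x[0],z[-1]-z[0])
E
python3 go.py .439 -.008 .156 -6.8
```

```text
[[0.24, -0.55], [0.29, -0.53], [0.33, -0.51], [0.37, -0.48], [0.41, -0.45], [0.44, -0.42], [0.47, -0.38], [0.5, -0.34], [0.53, -0.3], [0.55, -0.26], [0.57, -0.21], [0.58, -0.17], [0.59, -0.12], [0.6, -0.07], [0.6, -0.02], [0.6, 0.03], [0.6, 0.07], [0.59, 0.12], [0.58, 0.17], [0.57, 0.22]] 0.2502837804079363 0.10493365318371924
t 6.9 ee [ 0.4407 -0.0071  0.1572] psi -6.8 F [ 28.9  -2.  -13.3] w 0.0092 ff 58.16415309906006
 turn -0.00  dx -0.04 dy -0.06 dz 0.05
```

>>> {"name": "step_arm", "arguments": {
  "deltas": [
    [[0,0,0,0,0.7],[0,0.15,0.2,0,0.7],[0,0,0,0,1],[0,0,0,0,1],[0,0,0,0,1]]
  ]
}}

```text
t: 7.52
ee_pos: [0.441, -0.0073, 0.1508]
tool_rot: [0.748, 0.664, -0.001, -0.001]
force: [-10.8, 0.4, 2.5]
gripper_width: 0.0094
finger_force: 58.4
```

```bash
python3 go.py .439 -.008 .156 -6.8
```

```text
t 7.5 ee [ 0.441  -0.0073  0.1508] psi -6.8 F [-10.8   0.4   2.5] w 0.0094 ff 58.39830815792084
 turn -0.00  dx -0.04 dy -0.07 dz -0.21
```

>>> {"name": "step_arm", "arguments": {
  "deltas": [
    [[0,0.24,-0.55,0,1],[0,0.29,-0.53,0,1],[0,0.33,-0.51,0,1],[0,0.37,-0.48,0,1],[0,0.41,-0.45,0,1]]
  ]
}}

```text
t: 8.15
ee_pos: [0.4826, -0.0125, 0.2145]
tool_rot: [0.748, 0.664, -0.001, -0.0]
force: [-1.5, -3.2, -10.6]
gripper_width: 0.0091
finger_force: 58.1
```

```bash
python3 go.py .439 -.008 .156 -6.8
```

```text
t 8.2 ee [ 0.4826 -0.0125  0.2145] psi -6.8 F [ -1.5  -3.2 -10.6] w 0.0091 ff 58.147727251052856
 turn -0.00  dx -0.03 dy -1.75 dz 2.34
```

Good forces. Continuing the arc.

>>> {"name": "step_arm", "arguments": {
  "deltas": [
    [[0,0.44,-0.42,0,1],[0,0.47,-0.38,0,1],[0,0.5,-0.34,0,1],[0,0.53,-0.3,0,1],[0,0.55,-0.26,0,1]]
  ]
}}

```text
t: 8.78
ee_pos: [0.5447, -0.0203, 0.2569]
tool_rot: [0.748, 0.664, -0.001, -0.0]
force: [-7.5, -5.9, -0.0]
gripper_width: 0.0094
finger_force: 59.6
```

>>> {"name": "step_arm", "arguments": {
  "deltas": [
    [[0,0.57,-0.21,0,1],[0,0.58,-0.17,0,1],[0,0.59,-0.12,0,1],[0,0.6,-0.07,0,1],[0,0.6,-0.02,0,1]]
  ]
}}

```text
t: 9.4
ee_pos: [0.6179, -0.0295, 0.2722]
tool_rot: [0.748, 0.663, -0.001, 0.0]
force: [-7.4, -8.3, -1.6]
gripper_width: 0.0092
finger_force: 58.5
```

>>> {"name": "step_arm", "arguments": {
  "deltas": [
    [[0,0.6,0.03,0,1],[0,0.6,0.07,0,1],[0,0.59,0.12,0,1],[0,0.58,0.17,0,1],[0,0.57,0.22,0,1]]
  ]
}}

```text
t: 10.02
ee_pos: [0.6912, -0.0387, 0.2574]
tool_rot: [0.748, 0.663, -0.001, 0.001]
force: [-6.8, -10.9, 1.6]
gripper_width: 0.0089
finger_force: 58.3
```

>>> {"name": "step_arm", "arguments": {
  "deltas": [
    [[0,0,0,0,1],[0,0,0,0,1]]
  ]
}}

```text
t: 10.28
ee_pos: [0.6916, -0.0387, 0.2573]
tool_rot: [0.748, 0.663, 0.0, 0.002]
force: [3.8, -10.4, 2.3]
gripper_width: 0.0087
finger_force: 59.2
```

```bash
python3 - <<'E'
from h import *
c=shot('scene','s2');a=c['image']
cv2.imwrite('pics/s2z.png',cv2.resize(a[100:280,150:350],None,fx=3.3,fy=3.3,interpolation=cv2.INTER_CUBIC))
s=get_state();t=np.load('tester.npy')
p=np.array(s['ee_pos'])-[0,0,.006];ca,sa=np.cos(t[2]),np.sin(t[2]);d=p[:2]-t[:2];X=ca*d[0]+sa*d[1]-.092;Z=p[2]-.081
print(p,s['force'],s['gripper_width'],'r',np.hypot(X,Z),'th',np.degrees(np.arctan2(Z,-X))-13.15)
E
```

```text
[ 0.69156104 -0.03877604  0.25140475] [  3.9249282  -12.15247526   1.38153175] 0.00888591381302305 r 0.18773316636633908 th 101.66104860343425
```

View pics/s2z.png

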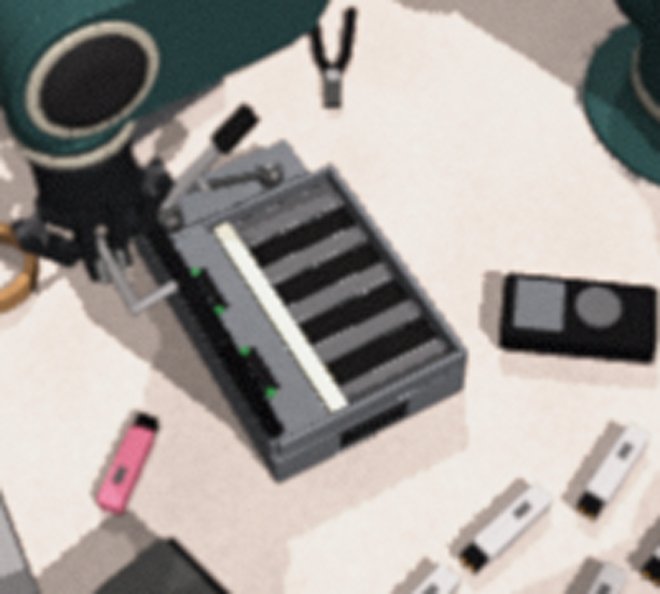

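>>> {"name": "step_arm", "arguments": {
  "deltas": [
    [[0,0,0,0,0.75],[0,0,0,0,0.72],[0,0,0,0,0.7],[0,0,-0.4,0,0.7],[0,0,-1,0,0.7]]
  ]
}}

```text
t: 10.95
ee_pos: [0.6902, -0.037, 0.2912]
tool_rot: [0.748, 0.664, -0.001, -0.001]
force: [-0.2, 0.5, -0.1]
gripper_width: 0.0257
finger_force: 0.0
```

>>> {"name": "step_arm", "arguments": {
  "deltas": [
    [[0,0,-1,0,0.7],[0,0,-1,0,0.5],[1,0,-1,0,0.3],[1,0,0,0,0.3],[1,0,0,0,0.3]]
  ]
}}

```text
t: 11.58
ee_pos: [0.6994, 0.0387, 0.3658]
tool_rot: [0.748, 0.664, -0.0, -0.0]
force: [0.2, 0.4, -0.1]
gripper_width: 0.0596
finger_force: 0.0
```

>>> {"name": "step_arm", "arguments": {
  "deltas": [
    [[1,0,0,0,0.3],[1,0,0,0,0.3],[1,0,0,0,0.3],[1,0,0,0,0.3],[1,0,0,0,0.3]]
  ]
}}

```text
t: 12.2
ee_pos: [0.7144, 0.1631, 0.3662]
tool_rot: [0.748, 0.664, -0.0, -0.0]
force: [0.2, 0.2, 0.3]
gripper_width: 0.0598
finger_force: 0.0
```

```bash
python3 - <<'E'
from h import *
c=shot('scene','s3');d=shot('top','t3')
g=lambda x:(255*(x/255.)**0.6).astype('uint8')
o=np.zeros((520,800,3),'uint8')
A=cv2.resize(g(c['image'][130:245,180:310]),None,fx=3,fy=3,interpolation=cv2.INTER_CUBIC);o[:345,:390]=A
B=cv2.resize(g(d['image'][155:240,228:328]),None,fx=4,fy=4,interpolation=cv2.INTER_CUBIC);o[:340,400:800]=B
cv2.imwrite('pics/z3.png',o)
for n in('scene','top'):print(n,[(np.round(e['xyz'],3).tolist(),round(e['confidence'],2)) for e in search_frame(n,'stick_1')])
E
python3 go.py .6156 .2693 .15 -80.3
```

```text
scene [([0.613, 0.361, 0.02], 0.85), ([0.39, 0.364, 0.026], 0.83), ([0.737, 0.007, 0.02], 0.77), ([0.504, 0.362, 0.025], 0.58), ([0.397, 0.276, 0.018], 0.58), ([0.62, 0.272, 0.024], 0.57), ([0.506, 0.259, 0.024], 0.56), ([0.5, 0.476, 0.023], 0.56)]
top [([0.631, -0.044, 0.212], 0.74), ([0.608, 0.361, 0.026], 0.64), ([0.392, 0.266, 0.019], 0.63), ([0.619, 0.268, 0.019], 0.56), ([0.5, 0.254, 0.023], 0.54), ([0.388, 0.355, 0.024], 0.53), ([0.493, 0.471, 0.023], 0.51), ([0.499, 0.366, 0.021], 0.46)]
t 12.4 ee [0.7143 0.162  0.3661] psi -6.8 F [ 0.5 -0.2 -0.2] w 0.0599 ff 0.0
 turn 7.35  dx -3.17 dy -4.89 dz 8.64
```

View pics/z3.png

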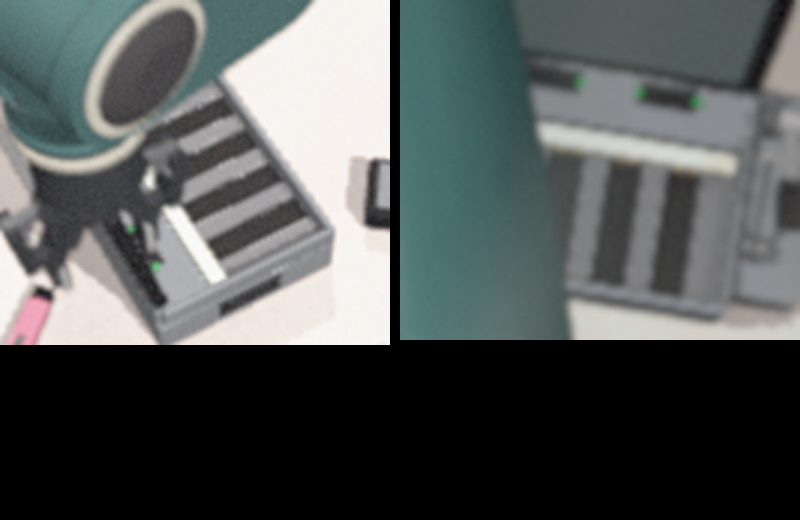

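>>> {"name": "step_arm", "arguments": {
  "deltas": [
    [[0,0,0,1,0.3],[0,0,0.6,1,0.3],[0,0,0.6,1,0.3],[0,0,0.6,1,0.3],[0,0,0.6,1,0.3]]
  ]
}}

```text
t: 13.02
ee_pos: [0.7143, 0.1605, 0.306]
tool_rot: [0.959, 0.282, 0.0, 0.0]
force: [0.2, -0.9, -0.2]
gripper_width: 0.0598
finger_force: 0.0
```

>>> {"name": "step_arm", "arguments": {
  "deltas": [
    [[0,0,0,1,0.3],[0,0,0,1,0.3],[0,0,0,0.35,0.3],[-0.6,-0.98,1,0,0.3],[-0.6,-0.98,1,0,0.3]]
  ]
}}

```text
t: 13.65
ee_pos: [0.6762, 0.2041, 0.2559]
tool_rot: [0.997, 0.083, 0.0, 0.0]
force: [0.9, -0.3, -0.7]
gripper_width: 0.0598
finger_force: 0.0
```

>>> {"name": "step_arm", "arguments": {
  "deltas": [
    [[-0.6,-0.98,1,0,0.3],[-0.6,-0.98,1,0,0.3],[-0.6,-0.98,1,0,0.3],[0,0,1,0,0.3],[0,0,1,0,0.3]]
  ]
}}

```text
t: 14.28
ee_pos: [0.6198, 0.2692, 0.1309]
tool_rot: [0.996, 0.084, 0.0, 0.0]
force: [-0.2, -0.6, -0.4]
gripper_width: 0.0599
finger_force: 0.0
```

>>> {"name": "step_arm", "arguments": {
  "deltas": [
    [[0,0,0,0,0.3]]
  ]
}}

```text
t: 14.4
ee_pos: [0.6192, 0.2687, 0.1296]
tool_rot: [0.996, 0.084, -0.001, 0.0]
force: [-0.2, -0.0, 0.8]
gripper_width: 0.0598
finger_force: 0.0
```

```bash
python3 - <<'E'
from h import *
c=shot('scene','s4');d=shot('top','t4')
g=lambda x:(255*(x/255.)**0.6).astype('uint8')
o=np.zeros((600,800,3),'uint8')
A=cv2.resize(g(c['image'][130:245,180:310]),None,fx=3,fy=3,interpolation=cv2.INTER_CUBIC);o[:345,:390]=A
B=cv2.resize(g(d['image'][155:240,228:328]),None,fx=4,fy=4,interpolation=cv2.INTER_CUBIC);o[:340,400:800]=B
u,v=map(int,proj(d,(.619,.27,.022)))
C=cv2.resize(g(d['image'][v-30:v+30,u-45:u+45]),None,fx=4,fy=4,interpolation=cv2.INTER_CUBIC);o[350:590,400:760]=C
u,v=map(int,proj(c,(.619,.27,.022)));print(u,v)
C=cv2.resize(g(c['image'][v-30:v+30,u-45:u+45]),None,fx=4,fy=4,interpolation=cv2.INTER_CUBIC);o[350:590,:360]=C
cv2.imwrite('pics/z4.png',o)
E
python3 go.py .619 .270 .031 -80.3
```

```text
274 284
t 14.5 ee [0.6202 0.2692 0.1323] psi -80.4 F [ 0.3  0.5 -0.2] w 0.0599 ff 0.0
 turn -0.01  dx -0.04 dy -0.04 dz 4.05
```

View pics/z4.png

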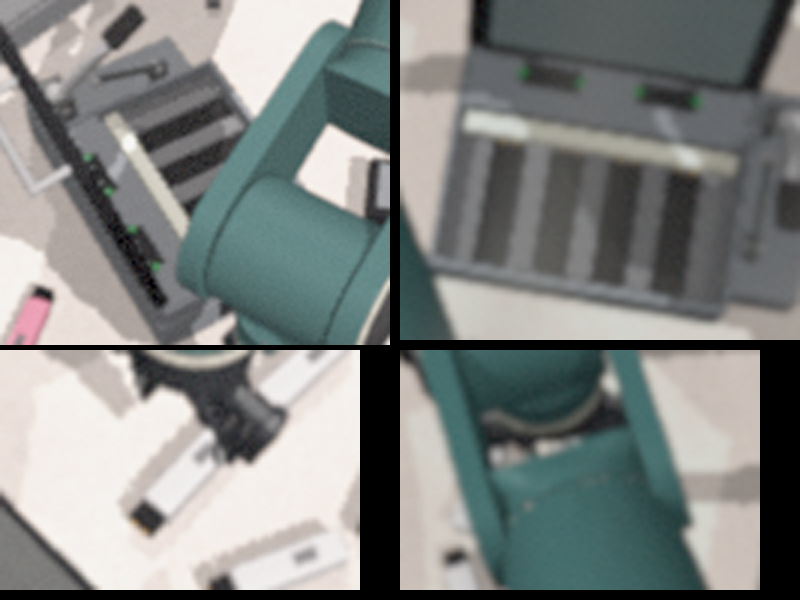

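```bash
cat > fit1.py <<'E'
from h import *
from scipy.optimize import least_squares,minimize
from scipy.ndimage import map_coordinates
T=read_camera('top');S=read_camera('scene')
gt=cv2.imread('pics/t4.png',0).astype(float);gs=cv2.imread('pics/s2.png',0).astype(float)
def W(p,X,Y,Z):
    c,s=np.cos(p[2]),np.sin(p[2]); return np.array([p[0]+c*X-s*Y,p[1]+s*X+c*Y,Z])
def sm(c,g,p,X,Y,Z):
    uv=np.array([proj(c,W(p,x,y,Z)) for x in X for y in Y]); return map_coordinates(g,[uv[:,1],uv[:,0]],order=1).mean()
xs=np.linspace(-.075,.0,8)
def cost(p,imgs):
    v=0
    for c,g in imgs:
        for yc in(.075,.025,-.025,-.075): v+=sm(c,g,p,xs,yc+np.linspace(-.012,.012,7),.046)
        for yc in(.05,0,-.05): v-=sm(c,g,p,xs,yc+np.linspace(-.006,.006,5),.053)*4/3
    return v
p0=np.load('tester.npy')[:3]
for imgs in([(T,gt)],[(S,gs)],[(T,gt),(S,gs)]):
    r=minimize(lambda q:cost([p0[0],*q],imgs),p0[1:],method='Nelder-Mead',options=dict(initial_simplex=[p0[1:],p0[1:]+[.01,0],p0[1:]+[0,.05]]))
    print(r.x,np.degrees(r.x[1]),r.fun)
p=np.array([p0[0],*r.x])
zt=lambda x,y:(228+(x-400+.5)/4-.5,155+(y+.5)/4-.5)
zs=lambda x,y:(150+(x+.5)/3.3-.5,100+(y+.5)/3.3-.5)
def loc(c,uv,z):
    d=at_z(c,*uv,z)[:2]-p[:2]; cc,s=np.cos(p[2]),np.sin(p[2]); return np.round([cc*d[0]+s*d[1],-s*d[0]+cc*d[1]],4)
for n,c,uv,z in[('bar low L',T,zt(463,133),.046),('bar low R',T,zt(735,172),.046),('bar up L',T,zt(467,112),.066),('bar up R',T,zt(738,152),.066),
('front out L',T,zt(437,272),.072),('front out R',T,zt(720,318),.072),
('bar front S -y',S,zs(232,222),.066),('bar front S +y',S,zs(347,402),.066),('bar rear S -y',S,zs(217,228),.066),('bar rear S +y',S,zs(330,410),.066),
('rim FL S',S,zs(465,355),.072),('rim FR S',S,zs(330,168),.072),('bot FL',S,zs(463,388),0),('bot RL',S,zs(278,482),0)]: print(n,loc(c,uv,z))
np.save('tester1.npy',p)
E
python3 fit1.py
```

```text
[-0.01588758 -0.12494653] -7.1589086306777014 -145.45254192840883
[-0.01855748 -0.1252836 ] -7.178221785549896 -317.44555249608777
[-0.0180699  -0.13217127] -7.572855810941899 -455.9167439418908
bar low L [0.0206 0.1183]
bar low R [ 0.0289 -0.1163]
bar up L [0.0347 0.1173]
bar up R [ 0.0418 -0.1141]
front out L [-0.105   0.1168]
front out R [-0.101  -0.1202]
bar front S -y [ 0.017  -0.1124]
bar front S +y [0.0185 0.115 ]
bar rear S -y [ 0.0327 -0.1132]
bar rear S +y [0.0354 0.1146]
rim FL S [-0.0953  0.1284]
rim FR S [-0.0943 -0.1194]
bot FL [-0.1014  0.1227]
bot RL [0.0957 0.1234]
```

>>> {"name": "step_arm", "arguments": {
  "deltas": [
    [[0,0,1,0,0.3],[0,0,1,0,0.3],[0,0,1,0,0.3],[0,0,1,0,0.3],[0,0,0,0,0.8]]
  ]
}}

```text
t: 15.22
ee_pos: [0.6193, 0.2693, 0.0305]
tool_rot: [0.996, 0.084, -0.001, 0.0]
force: [-0.2, 0.2, 1.1]
gripper_width: 0.0433
finger_force: 0.0
```

>>> {"name": "step_arm", "arguments": {
  "deltas": [
    [[0,0,0,0,1],[0,0,0,0,1],[0,0,0,0,1],[0,0,0,0,1]]
  ]
}}

```text
t: 15.72
ee_pos: [0.6206, 0.2699, 0.0333]
tool_rot: [0.996, 0.084, 0.001, -0.0]
force: [-0.6, -0.3, 7.6]
gripper_width: 0.0222
finger_force: 59.7
```

>>> {"name": "step_arm", "arguments": {
  "deltas": [
    [[0,0,-1,0,1],[0,0,-1,0,1],[0,0,-1,0,1],[0,0,-1,1,1],[0,0,-0.6,0.68,1]]
  ]
}}

```text
t: 16.35
ee_pos: [0.6202, 0.2697, 0.1488]
tool_rot: [0.998, -0.065, 0.001, -0.001]
force: [0.5, -0.7, -1.0]
gripper_width: 0.0224
finger_force: 58.9
```

```bash
python3 go.py .4765 -.0874 .145 -97.15
```

```text
t 16.4 ee [0.6202 0.2697 0.1488] psi -97.4 F [ 0.5 -0.7 -1. ] w 0.0224 ff 58.851799964904785
 turn -0.03  dx -3.92 dy 14.89 dz 0.15
```

>>> {"name": "step_arm", "arguments": {
  "deltas": [
    [[-0.98,1,0,0,1],[-0.98,1,0,0,1],[-0.98,1,0,0,1],[-0.98,1,0,0,1],[0,1,0,0,1]]
  ]
}}

```text
t: 16.98
ee_pos: [0.5058, 0.1573, 0.1473]
tool_rot: [0.998, -0.062, 0.001, -0.0]
force: [0.9, 0.5, -0.2]
gripper_width: 0.0224
finger_force: 58.9
```

>>> {"name": "step_arm", "arguments": {
  "deltas": [
    [[0,1,0,0,1],[0,1,0,0,1],[0,1,0,0,1],[0,1,0,0,1],[0,1,0,0,1]]
  ]
}}

```text
t: 17.6
ee_pos: [0.4914, 0.0329, 0.1472]
tool_rot: [0.998, -0.062, 0.001, -0.0]
force: [0.6, 0.3, -1.0]
gripper_width: 0.0227
finger_force: 58.9
```

>>> {"name": "step_arm", "arguments": {
  "deltas": [
    [[0,1,0,0,1],[0,1,0,0,1],[0,1,0,0,1],[0,1,0,0,1],[0,0.89,0,0,1]]
  ]
}}

```text
t: 18.23
ee_pos: [0.4762, -0.0885, 0.1472]
tool_rot: [0.998, -0.062, 0.001, 0.0]
force: [-0.3, 0.6, -1.0]
gripper_width: 0.0224
finger_force: 58.9
```

>>> {"name": "step_arm", "arguments": {
  "deltas": [
    [[0,0,0.8,0,1],[0,0,0.8,0,1],[0,0,0,0,1]]
  ]
}}

```text
t: 18.6
ee_pos: [0.4753, -0.0868, 0.104]
tool_rot: [0.998, -0.062, -0.002, -0.0]
force: [0.0, -0.4, -1.7]
gripper_width: 0.0227
finger_force: 58.9
```

```bash
python3 - <<'E'
from h import *
c=shot('scene','s5');d=shot('top','t5')
g=lambda x:(255*(x/255.)**0.6).astype('uint8')
o=np.zeros((400,800,3),'uint8')
A=cv2.resize(g(c['image'][130:230,190:290]),None,fx=4,fy=4,interpolation=cv2.INTER_CUBIC);o[:400,:400]=A
B=cv2.resize(g(d['image'][155:240,228:328]),None,fx=4,fy=4,interpolation=cv2.INTER_CUBIC);o[:340,400:800]=B
cv2.imwrite('pics/z5.png',o)
E
python3 go.py .4765 -.0874 .079 -97.15
```

```text
t 18.7 ee [ 0.4763 -0.0871  0.1061] psi -97.1 F [ 0.3  0.7 -0.5] w 0.0226 ff 58.880170583724976
 turn 0.01  dx 0.01 dy 0.01 dz 1.08
```

View pics/z5.png

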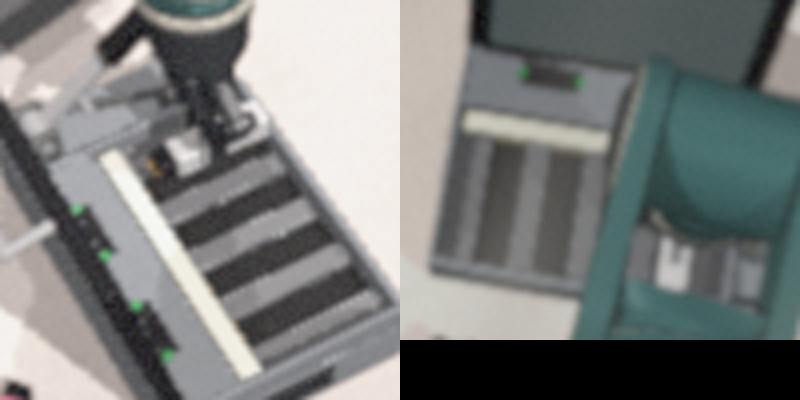

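```bash
cat > chk.py <<'E'
from h import *
# expected stick corner pixels (zoomed) for stick centred at TCP; args: x0 y0 f camera
import sys
s=get_state();c=read_camera('scene');p=np.array(s['ee_pos']);a=np.radians(-7.15)
u0,v0,f=map(float,sys.argv[1:4])
def q(X,Y,Z):
    w=p+[np.cos(a)*X-np.sin(a)*Y,np.sin(a)*X+np.cos(a)*Y,Z]; u=proj(c,w); return np.round((u-[u0,v0]+.5)*f-.5).tolist()
for X in(.045,.05,.055): print(X,'topL',q(X,.012,-.0095),'topR',q(X,-.012,-.0095),'botL',q(X,.012,-.0315))
E
python3 chk.py 190 130 4
python3 - <<'E'
from h import *
a=cv2.imread('pics/s5.png')[158:188,212:257]
cv2.imwrite('pics/z6.png',cv2.resize((255*(a/255.)**.5).astype('uint8'),None,fx=16,fy=16,interpolation=cv2.INTER_CUBIC))
E
python3 chk.py 212 158 16
```

```text
0.045 topL [158.0, 167.0] topR [143.0, 145.0] botL [159.0, 183.0]
0.05 topL [152.0, 169.0] topR [137.0, 148.0] botL [154.0, 186.0]
0.055 topL [146.0, 172.0] topR [132.0, 150.0] botL [148.0, 189.0]
0.045 topL [278.0, 218.0] topR [220.0, 131.0] botL [285.0, 286.0]
0.05 topL [255.0, 229.0] topR [197.0, 142.0] botL [262.0, 296.0]
0.055 topL [232.0, 240.0] topR [174.0, 153.0] botL [239.0, 307.0]
```

View pics/z6.png

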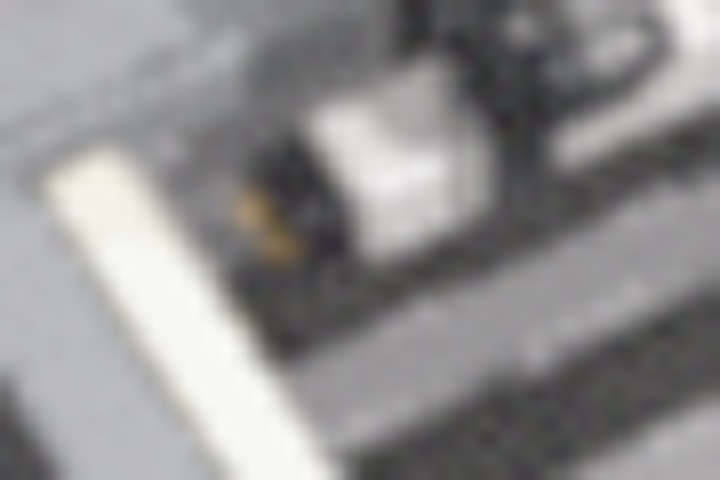

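>>> {"name": "step_arm", "arguments": {
  "deltas": [
    [[0.2,0,0.4,0,1],[0,0,0.3,0,1],[0,0,0,0,1]]
  ]
}}

```text
t: 19.18
ee_pos: [0.4809, -0.0882, 0.0879]
tool_rot: [0.998, -0.062, -0.001, -0.0]
force: [-0.3, -0.8, -1.3]
gripper_width: 0.0223
finger_force: 58.9
```

>>> {"name": "step_arm", "arguments": {
  "deltas": [
    [[0,0,0.1,0,1],[0,0,0.1,0,1],[0,0,0,0,1]]
  ]
}}

```text
t: 19.55
ee_pos: [0.4812, -0.0883, 0.0837]
tool_rot: [0.998, -0.062, -0.0, -0.0]
force: [-0.7, -0.1, -0.3]
gripper_width: 0.0222
finger_force: 58.9
```

```bash
python3 go.py .4765 -.0874 .079 -97.15; python3 - <<'E'
from h import *
c=shot('scene','s7')
a=c['image'][155:200,205:265]
cv2.imwrite('pics/z7.png',cv2.resize((255*(a/255.)**.5).astype('uint8'),None,fx=12,fy=12,interpolation=cv2.INTER_CUBIC))
E
python3 chk.py 205 155 12
```

```text
t 19.6 ee [ 0.4812 -0.0883  0.0837] psi -97.1 F [-0.7 -0.1 -0.3] w 0.0222 ff 58.88106286525726
 turn 0.00  dx -0.19 dy -0.01 dz 0.19
0.045 topL [281.0, 258.0] topR [238.0, 194.0] botL [286.0, 308.0]
0.05 topL [264.0, 266.0] topR [221.0, 202.0] botL [269.0, 316.0]
0.055 topL [246.0, 274.0] topR [204.0, 209.0] botL [252.0, 323.0]
```

View pics/z7.png

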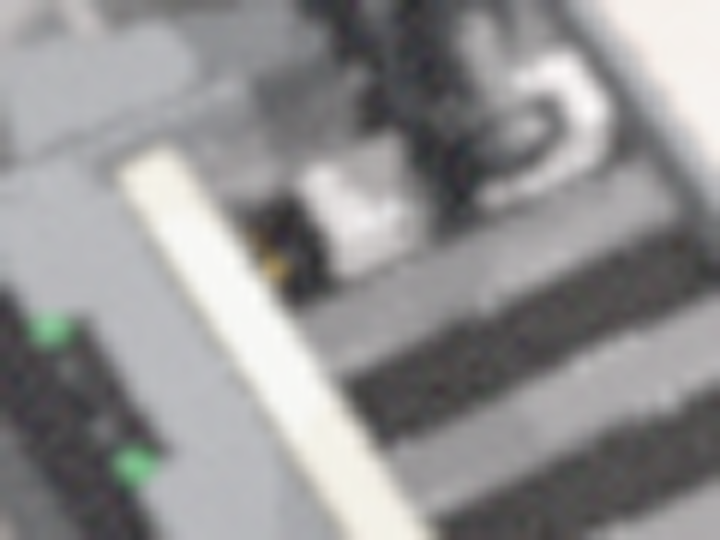

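>>> {"name": "step_arm", "arguments": {
  "deltas": [
    [[0,0,0.1,0,1],[0,0,0.07,0,1],[0,0,0,0,1]]
  ]
}}

```text
t: 20.02
ee_pos: [0.4812, -0.0882, 0.0795]
tool_rot: [0.998, -0.062, -0.0, -0.0]
force: [0.6, 0.1, -0.5]
gripper_width: 0.0224
finger_force: 58.9
```

>>> {"name": "step_arm", "arguments": {
  "deltas": [
    [[0,0,0,0,0.65],[0,0,0,0,0.6],[0,0,0,0,0.55],[0,0,-0.6,0,0.55],[0,0,-1,0,0.55]]
  ]
}}

```text
t: 20.65
ee_pos: [0.481, -0.0882, 0.1204]
tool_rot: [0.998, -0.062, -0.0, -0.0]
force: [0.5, 1.0, 1.7]
gripper_width: 0.0383
finger_force: 0.0
```

>>> {"name": "step_arm", "arguments": {
  "deltas": [
    [[0,0,-1,0,0.5],[0,-1,0,0,0.3],[0,-1,0,0,0.3],[0,-1,0,0,0.3],[0,-1,0,0,0.3]]
  ]
}}

```text
t: 21.28
ee_pos: [0.4939, 0.0118, 0.1458]
tool_rot: [0.998, -0.062, 0.001, -0.0]
force: [0.4, 0.3, -0.1]
gripper_width: 0.0598
finger_force: 0.0
```

>>> {"name": "step_arm", "arguments": {
  "deltas": [
    [[0,-1,0,0,0.3],[0,-1,0,0,0.3],[0,-1,0,0,0.3],[0,-1,0,0,0.3],[0,-1,0,0,0.3]]
  ]
}}

```text
t: 21.9
ee_pos: [0.5094, 0.1359, 0.1458]
tool_rot: [0.998, -0.062, 0.001, -0.0]
force: [0.1, -0.2, -0.3]
gripper_width: 0.0598
finger_force: 0.0
```

```bash
python3 - <<'E'
from h import *
c=shot('scene','s8');d=shot('top','t8')
g=lambda x:(255*(x/255.)**0.6).astype('uint8')
o=np.zeros((600,800,3),'uint8')
A=cv2.resize(g(c['image'][130:230,180:280]),None,fx=4,fy=4,interpolation=cv2.INTER_CUBIC);o[:400,:400]=A
B=cv2.resize(g(d['image'][180:240,275:332]),None,fx=7,fy=7,interpolation=cv2.INTER_CUBIC);o[:420,400:799]=B
cv2.imwrite('pics/z8.png',o)
for n in('scene','top'):print(n,[(np.round(e['xyz'],3).tolist(),round(e['confidence'],2)) for e in search_frame(n,'stick_1')])
E
python3 go.py .5 .255 .14 -83
```

```text
scene [([0.5, 0.363, 0.026], 0.89), ([0.613, 0.363, 0.021], 0.88), ([0.398, 0.275, 0.019], 0.8), ([0.504, 0.254, 0.023], 0.79), ([0.389, 0.364, 0.023], 0.76), ([0.501, 0.479, 0.021], 0.73), ([0.478, -0.082, 0.068], 0.57), ([0.739, 0.005, 0.023], 0.49)]
top [([0.386, 0.359, 0.026], 0.78), ([0.498, 0.364, 0.025], 0.71), ([0.512, -0.421, 0.003], 0.68), ([0.502, 0.256, 0.021], 0.64), ([0.393, 0.269, 0.019], 0.61), ([0.607, 0.36, 0.024], 0.51), ([0.479, -0.085, 0.066], 0.5), ([0.494, 0.473, 0.025], 0.49), ([0.292, -0.297, 0.012], 0.43)]
t 22.1 ee [0.5092 0.1351 0.1453] psi -97.1 F [-0.8 -0.8 -0.1] w 0.0600 ff 0.0
 turn -1.41  dx 0.22 dy -4.80 dz 0.21
```

View pics/z8.png

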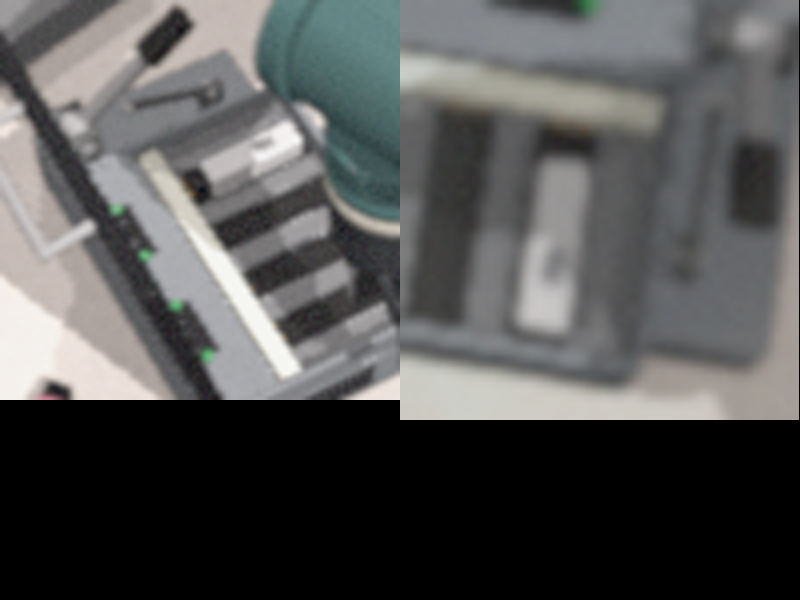

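>>> {"name": "step_arm", "arguments": {
  "deltas": [
    [[0,0,0,-1,0.3],[0,0,0,-0.41,0.3],[0.06,-0.96,0,0,0.3],[0.05,-0.96,0,0,0.3],[0.05,-0.96,0,0,0.3]]
  ]
}}

```text
t: 22.72
ee_pos: [0.5045, 0.2068, 0.1451]
tool_rot: [0.998, 0.06, 0.0, 0.0]
force: [0.2, 0.3, 0.5]
gripper_width: 0.0597
finger_force: 0.0
```

>>> {"name": "step_arm", "arguments": {
  "deltas": [
    [[0.05,-0.96,0,0,0.3],[0.05,-0.96,0.6,0,0.3],[0,0,1,0,0.3],[0,0,1,0,0.3],[0,0,0,0,0.3]]
  ]
}}

```text
t: 23.35
ee_pos: [0.5005, 0.2539, 0.0784]
tool_rot: [0.998, 0.06, -0.001, 0.001]
force: [-0.4, 1.1, 0.3]
gripper_width: 0.06
finger_force: 0.0
```

```bash
python3 go.py .501 .2555 .032 -83
```

```text
t 23.4 ee [0.5005 0.2539 0.0784] psi -83.1 F [-0.4  1.1  0.3] w 0.0600 ff 0.0
 turn -0.01  dx 0.03 dy -0.06 dz 1.85
```

>>> {"name": "step_arm", "arguments": {
  "deltas": [
    [[0,-0.05,1,0,0.3],[0,0,0.85,0,0.3],[0,0,0,0,0.8],[0,0,0,0,1],[0,0,0,0,1]]
  ]
}}

```text
t: 23.98
ee_pos: [0.5018, 0.2564, 0.0353]
tool_rot: [0.998, 0.061, 0.001, -0.0]
force: [-1.2, -2.1, 7.8]
gripper_width: 0.0223
finger_force: 59.8
```

>>> {"name": "step_arm", "arguments": {
  "deltas": [
    [[0,0,0,0,1],[0,0,-0.5,0,1],[0,0,-1,0,1],[0,0,-1,0,1],[0,0,-1,0.7,1]]
  ]
}}

```text
t: 24.6
ee_pos: [0.501, 0.2562, 0.123]
tool_rot: [1.0, -0.001, 0.0, -0.0]
force: [0.1, -0.2, -0.7]
gripper_width: 0.0221
finger_force: 58.8
```

>>> {"name": "step_arm", "arguments": {
  "deltas": [
    [[0,0,-1,0.7,1],[0.06,0.98,0,0,1],[0.06,0.98,0,0,1],[0.06,0.98,0,0,1],[0.06,0.98,0,0,1]]
  ]
}}

```text
t: 25.22
ee_pos: [0.4949, 0.1574, 0.1472]
tool_rot: [0.998, -0.061, 0.001, -0.0]
force: [1.0, -0.7, -1.9]
gripper_width: 0.0223
finger_force: 58.9
```

>>> {"name": "step_arm", "arguments": {
  "deltas": [
    [[0.06,0.98,0,0,1],[0.06,0.98,0,0,1],[0.06,0.98,0,0,1],[0.06,0.98,0,0,1],[0.06,0.98,0,0,1]]
  ]
}}

```text
t: 25.85
ee_pos: [0.4873, 0.0349, 0.1471]
tool_rot: [0.998, -0.061, 0.001, -0.0]
force: [0.5, -0.4, -0.2]
gripper_width: 0.0221
finger_force: 58.9
```

>>> {"name": "step_arm", "arguments": {
  "deltas": [
    [[0.06,0.98,0,0,1],[0.06,0.98,0,0,1],[0.06,0.98,0,0,1],[0,0,0,0,1]]
  ]
}}

```text
t: 26.35
ee_pos: [0.4828, -0.0389, 0.147]
tool_rot: [0.998, -0.062, 0.001, 0.0]
force: [-0.1, 0.6, -0.1]
gripper_width: 0.0224
finger_force: 58.9
```

```bash
python3 go.py .4827 -.0378 .079 -97.15
```

```text
t 26.4 ee [ 0.4828 -0.0389  0.147 ] psi -97.1 F [-0.1  0.6 -0.1] w 0.0224 ff 58.93232882022858
 turn 0.00  dx -0.01 dy -0.04 dz 2.72
```

>>> {"name": "step_arm", "arguments": {
  "deltas": [
    [[0.05,0,0.9,0,1],[0,0,0.9,0,1],[0,0,0.5,0,1],[0,0,0,0,1]]
  ]
}}

```text
t: 26.85
ee_pos: [0.4839, -0.0376, 0.0882]
tool_rot: [0.998, -0.061, -0.0, -0.0]
force: [-0.3, 0.6, -0.1]
gripper_width: 0.0221
finger_force: 58.9
```

>>> {"name": "step_arm", "arguments": {
  "deltas": [
    [[0,0,0.15,0,1],[0,0,0.15,0,1],[0,0,0,0,1]]
  ]
}}

```text
t: 27.22
ee_pos: [0.4843, -0.038, 0.0813]
tool_rot: [0.998, -0.061, 0.0, -0.0]
force: [-0.1, 0.7, 3.9]
gripper_width: 0.0223
finger_force: 59.3
```

>>> {"name": "step_arm", "arguments": {
  "deltas": [
    [[0,0,0,0,0.65],[0,0,0,0,0.6],[0,0,0,0,0.55],[0,0,-0.6,0,0.55],[0,0,-1,0,0.55]]
  ]
}}

```text
t: 27.85
ee_pos: [0.4838, -0.038, 0.1216]
tool_rot: [0.998, -0.061, -0.0, -0.0]
force: [0.6, -0.3, 0.5]
gripper_width: 0.0383
finger_force: 0.0
```

>>> {"name": "step_arm", "arguments": {
  "deltas": [
    [[0,0,-1,-1,0.5],[0,0,0,-1,0.3],[0,0,0,-0.3,0.3],[0,-1,0,0,0.3],[0,-1,0,0,0.3]]
  ]
}}

```text
t: 28.48
ee_pos: [0.4702, 0.0105, 0.1469]
tool_rot: [0.99, 0.139, 0.0, 0.0]
force: [-0.2, -0.4, -0.7]
gripper_width: 0.0598
finger_force: 0.0
```

>>> {"name": "step_arm", "arguments": {
  "deltas": [
    [[0,-1,0,0,0.3],[0,-1,0,0,0.3],[0,-1,0,0,0.3],[0,-1,0,0,0.3],[0,-1,0,0,0.3]]
  ]
}}

```text
t: 29.1
ee_pos: [0.4358, 0.1311, 0.147]
tool_rot: [0.99, 0.139, 0.001, -0.0]
force: [0.4, 0.2, 0.2]
gripper_width: 0.0602
finger_force: 0.0
```

>>> {"name": "step_arm", "arguments": {
  "deltas": [
    [[-0.16,-1,0,0,0.3],[0,-1,0,0,0.3],[0,-1,0,0,0.3],[0,-1,0,0,0.3],[0,0,0,0,0.3]]
  ]
}}

```text
t: 29.72
ee_pos: [0.4043, 0.2264, 0.1468]
tool_rot: [0.99, 0.14, 0.0, -0.0]
force: [0.2, -0.8, 0.7]
gripper_width: 0.0596
finger_force: 0.0
```

```bash
python3 - <<'E'
from h import *
c=read_camera('scene');d=read_camera('top')
for n in('scene','top'):print(n,[(np.round(e['xyz'],3).tolist(),round(e['confidence'],2)) for e in search_frame(n,'stick_1')])
E
python3 go.py .391 .271 .032 -74
```

```text
scene [([0.612, 0.361, 0.019], 0.87), ([0.74, 0.004, 0.021], 0.85), ([0.486, -0.036, 0.068], 0.82), ([0.388, 0.365, 0.022], 0.73), ([0.479, -0.084, 0.067], 0.65), ([0.499, 0.364, 0.024], 0.64), ([0.502, 0.475, 0.023], 0.54), ([0.396, 0.276, 0.02], 0.53)]
top [([0.373, 0.262, 0.019], 0.62), ([0.486, -0.035, 0.067], 0.61), ([0.478, -0.088, 0.066], 0.58), ([0.491, 0.474, 0.025], 0.57), ([0.526, 0.374, 0.022], 0.53), ([0.608, 0.357, 0.025], 0.47), ([0.364, 0.356, 0.022], 0.43)]
t 29.9 ee [0.4048 0.2248 0.1462] psi -74.1 F [-0.5 -0.6 -0.6] w 0.0598 ff 0.0
 turn -0.01  dx -0.02 dy -1.93 dz 4.57
```

>>> {"name": "step_arm", "arguments": {
  "deltas": [
    [[0.03,-0.98,0.6,0,0.3],[0,-0.98,1,0,0.3],[0,0,1,0,0.3],[0,0,1,0,0.3],[0,0,0.95,0,0.3]]
  ]
}}

```text
t: 30.55
ee_pos: [0.3921, 0.2721, 0.0314]
tool_rot: [0.99, 0.138, 0.0, 0.0]
force: [0.4, 0.3, 0.0]
gripper_width: 0.0596
finger_force: 0.0
```

>>> {"name": "step_arm", "arguments": {
  "deltas": [
    [[0,0,0,0,0.7],[0,0,0,0,1],[0,0,0,0,1],[0,0,0,0,1],[0,0,-0.5,0,1]]
  ]
}}

```text
t: 31.18
ee_pos: [0.3915, 0.2725, 0.0448]
tool_rot: [0.99, 0.139, -0.0, 0.0]
force: [0.5, 0.5, -1.4]
gripper_width: 0.0224
finger_force: 59.0
```

```bash
python3 go.py .392 .272 .145 -97.15
```

```text
t 31.2 ee [0.3915 0.2725 0.0448] psi -74.0 F [ 0.5  0.5 -1.4] w 0.0224 ff 58.969770669937134
 turn 2.31  dx 0.02 dy 0.02 dz -4.01
```

>>> {"name": "step_arm", "arguments": {
  "deltas": [
    [[0,0,-1,0,1],[0,0,-1,0,1],[0,0,-1,1,1],[0,0,-1,1,1],[0,0,0,0.31,1]]
  ]
}}

```text
t: 31.8
ee_pos: [0.3924, 0.2731, 0.1477]
tool_rot: [0.998, -0.064, 0.002, -0.001]
force: [-1.2, -0.6, -1.1]
gripper_width: 0.0226
finger_force: 59.0
```

>>> {"name": "step_arm", "arguments": {
  "deltas": [
    [[0.52,0.98,0,0,1],[0.52,0.98,0,0,1],[0.52,0.98,0,0,1],[0.52,0.98,0,0,1],[0.52,0.98,0,0,1]]
  ]
}}

```text
t: 32.42
ee_pos: [0.4413, 0.1422, 0.1456]
tool_rot: [0.998, -0.062, 0.0, -0.0]
force: [1.3, 0.1, -1.7]
gripper_width: 0.0225
finger_force: 58.9
```

>>> {"name": "step_arm", "arguments": {
  "deltas": [
    [[0.52,0.98,0,0,1],[0.52,0.98,0,0,1],[0.52,0.98,0,0,1],[0.52,0.98,0,0,1],[0.52,0.98,0,0,1]]
  ]
}}

```text
t: 33.05
ee_pos: [0.4906, 0.0125, 0.1456]
tool_rot: [0.998, -0.062, 0.0, -0.0]
force: [0.7, 0.4, -0.5]
gripper_width: 0.0226
finger_force: 58.9
```

>>> {"name": "step_arm", "arguments": {
  "deltas": [
    [[0,0,0,0,1]]
  ]
}}

```text
t: 33.17
ee_pos: [0.4907, 0.0122, 0.1454]
tool_rot: [0.998, -0.063, 0.0, 0.0]
force: [0.4, -0.2, -1.6]
gripper_width: 0.0226
finger_force: 59.0
```

```bash
python3 go.py .4895 .0118 .080 -97.15
```

```text
t 33.2 ee [0.4907 0.0122 0.1454] psi -97.2 F [ 0.4 -0.2 -1.6] w 0.0226 ff 58.96453320980072
 turn -0.01  dx -0.05 dy 0.02 dz 2.62
```

>>> {"name": "step_arm", "arguments": {
  "deltas": [
    [[-0.05,0,0.9,0,1],[0,0,0.9,0,1],[0,0,0.45,0,1],[0,0,0,0,1]]
  ]
}}

```text
t: 33.67
ee_pos: [0.4889, 0.0139, 0.0883]
tool_rot: [0.998, -0.062, -0.0, -0.0]
force: [-0.5, 0.5, -1.5]
gripper_width: 0.0221
finger_force: 59.0
```

>>> {"name": "step_arm", "arguments": {
  "deltas": [
    [[0,0,0.15,0,1],[0,0,0.1,0,1],[0,0,0,0,1]]
  ]
}}

```text
t: 34.05
ee_pos: [0.4891, 0.0135, 0.0822]
tool_rot: [0.998, -0.062, 0.0, -0.0]
force: [0.2, -0.5, -1.4]
gripper_width: 0.0226
finger_force: 59.0
```

>>> {"name": "step_arm", "arguments": {
  "deltas": [
    [[0,0.06,0.07,0,1],[0,0,0,0,0.65],[0,0,0,0,0.6],[0,0,0,0,0.55],[0,0,-1,0,0.55]]
  ]
}}

```text
t: 34.67
ee_pos: [0.4881, 0.0121, 0.1041]
tool_rot: [0.998, -0.062, -0.002, 0.0]
force: [-0.5, 0.3, 1.0]
gripper_width: 0.0382
finger_force: 0.0
```

>>> {"name": "step_arm", "arguments": {
  "deltas": [
    [[0,0,-1,0,0.55],[0,0,-0.6,0,0.5],[0,-1,0,0,0.3],[0,-1,0,0,0.3],[0,-1,0,0,0.3]]
  ]
}}

```text
t: 35.3
ee_pos: [0.4982, 0.0872, 0.1451]
tool_rot: [0.998, -0.062, -0.0, 0.0]
force: [1.0, -0.2, -0.1]
gripper_width: 0.0598
finger_force: 0.0
```

>>> {"name": "step_arm", "arguments": {
  "deltas": [
    [[0,-1,0,0,0.3],[0,-1,0,0,0.3],[0,-1,0,0,0.3],[0,-1,0,0,0.3],[0,-1,0,0.43,0.3]]
  ]
}}

```text
t: 35.92
ee_pos: [0.5137, 0.2113, 0.145]
tool_rot: [0.995, -0.1, -0.0, 0.0]
force: [0.8, -1.6, 1.0]
gripper_width: 0.0595
finger_force: 0.0
```

>>> {"name": "step_arm", "arguments": {
  "deltas": [
    [[0.36,-0.95,0,0,0.3],[0.36,-0.95,0,0,0.3],[0.36,-0.95,0,0,0.3],[0.36,-0.95,0,0,0.3],[0,0,0,0,0.3]]
  ]
}}

```text
t: 36.55
ee_pos: [0.5681, 0.2974, 0.1445]
tool_rot: [0.995, -0.099, -0.0, 0.0]
force: [-0.6, -0.1, -1.3]
gripper_width: 0.0598
finger_force: 0.0
```

```bash
python3 - <<'E'
from h import *
c=shot('scene','s9');d=shot('top','t9')
for n in('scene','top'):print(n,[(np.round(e['xyz'],3).tolist(),round(e['confidence'],2)) for e in search_frame(n,'stick_1')])
E
python3 go.py .608 .3605 .031 -101.5
```

```text
scene [([0.497, 0.476, 0.022], 0.89), ([0.613, 0.363, 0.021], 0.83), ([0.502, 0.366, 0.022], 0.82), ([0.494, 0.017, 0.065], 0.78), ([0.739, 0.007, 0.02], 0.76), ([0.483, -0.082, 0.069], 0.63), ([0.487, -0.035, 0.068], 0.58), ([0.386, 0.363, 0.023], 0.52)]
top [([0.479, -0.086, 0.066], 0.77), ([0.494, 0.472, 0.025], 0.73), ([0.491, 0.008, 0.065], 0.58), ([0.481, -0.036, 0.068], 0.47), ([0.385, 0.358, 0.023], 0.46)]
t 36.8 ee [0.5676 0.296  0.1452] psi -101.4 F [ 0.5  0.3 -0.2] w 0.0597 ff 0.0
 turn 0.01  dx 1.07 dy -2.85 dz 4.57
```

>>> {"name": "step_arm", "arguments": {
  "deltas": [
    [[0.36,-0.95,0.6,0,0.3],[0.36,-0.95,1,0,0.3],[0.35,-0.95,1,0,0.3],[0,0,1,0,0.3],[0,0,0.95,0,0.3]]
  ]
}}

```text
t: 37.38
ee_pos: [0.6081, 0.3606, 0.0306]
tool_rot: [0.995, -0.1, -0.0, 0.0]
force: [0.2, 0.3, 0.2]
gripper_width: 0.0598
finger_force: 0.0
```

>>> {"name": "step_arm", "arguments": {
  "deltas": [
    [[0,0,0,0,0.7],[0,0,0,0,1],[0,0,0,0,1],[0,0,0,0,1],[0,0,-0.5,0,1]]
  ]
}}

```text
t: 38.0
ee_pos: [0.6079, 0.3608, 0.044]
tool_rot: [0.995, -0.1, -0.0, 0.0]
force: [0.8, -0.4, -1.2]
gripper_width: 0.0226
finger_force: 57.4
```

```bash
python3 go.py .4955 .0614 .145 -97.15
```

```text
t 38.0 ee [0.6079 0.3608 0.044 ] psi -101.4 F [ 0.8 -0.4 -1.2] w 0.0226 ff 57.38084380980581
 turn -0.43  dx -2.97 dy 12.44 dz -4.04
```

>>> {"name": "step_arm", "arguments": {
  "deltas": [
    [[0,0,-1,0,1],[0,0,-1,0,1],[0,0,-1,0,1],[0,0,-1,-0.43,1],[-0.75,0.96,0,0,1]]
  ]
}}

```text
t: 38.62
ee_pos: [0.5876, 0.3403, 0.1472]
tool_rot: [0.998, -0.061, 0.002, -0.001]
force: [-0.3, -0.7, -1.4]
gripper_width: 0.0227
finger_force: 57.5
```

>>> {"name": "step_arm", "arguments": {
  "deltas": [
    [[-0.75,0.96,0,0,1],[-0.75,0.96,0,0,1],[-0.75,0.96,0,0,1],[0,0.96,0,0,1],[0,0.96,0,0,1]]
  ]
}}

```text
t: 39.25
ee_pos: [0.5162, 0.2262, 0.1447]
tool_rot: [0.998, -0.062, 0.0, -0.0]
force: [0.1, 0.2, -0.3]
gripper_width: 0.0227
finger_force: 57.5
```

>>> {"name": "step_arm", "arguments": {
  "deltas": [
    [[0,0.96,0,0,1],[0,0.96,0,0,1],[0,0.96,0,0,1],[0,0.96,0,0,1],[0,0.96,0,0,1]]
  ]
}}

```text
t: 39.88
ee_pos: [0.5013, 0.1067, 0.1443]
tool_rot: [0.998, -0.062, 0.0, 0.0]
force: [-0.4, -0.7, -0.5]
gripper_width: 0.0224
finger_force: 57.5
```

>>> {"name": "step_arm", "arguments": {
  "deltas": [
    [[0,0.96,0,0,1],[0,0.96,0,0,1],[0,0,0,0,1]]
  ]
}}

```text
t: 40.25
ee_pos: [0.4953, 0.0589, 0.1443]
tool_rot: [0.998, -0.063, 0.0, 0.0]
force: [-0.5, 0.3, -1.6]
gripper_width: 0.0223
finger_force: 57.5
```

```bash
python3 go.py .4955 .0614 .080 -97.15
```

```text
t 40.2 ee [0.4953 0.0589 0.1443] psi -97.3 F [-0.5  0.3 -1.6] w 0.0223 ff 57.495053596794605
 turn -0.01  dx -0.00 dy -0.10 dz 2.57
```

>>> {"name": "step_arm", "arguments": {
  "deltas": [
    [[0,-0.1,0.9,0,1],[0,0,0.9,0,1],[0,0,0.45,0,1],[0,0,0,0,1]]
  ]
}}

```text
t: 40.75
ee_pos: [0.4953, 0.0633, 0.0875]
tool_rot: [0.998, -0.062, -0.0, 0.0]
force: [-0.2, -0.0, -0.3]
gripper_width: 0.0227
finger_force: 57.5
```

>>> {"name": "step_arm", "arguments": {
  "deltas": [
    [[0,0,0.15,0,1],[0,0,0.1,0,1],[0,0,0,0,1]]
  ]
}}

```text
t: 41.12
ee_pos: [0.4955, 0.0629, 0.0818]
tool_rot: [0.998, -0.062, 0.0, 0.0]
force: [2.0, -5.1, -0.2]
gripper_width: 0.0224
finger_force: 57.8
```

```bash
python3 go.py .4955 .0614 .080 -97.15
```

```text
t 41.1 ee [0.4955 0.0629 0.0818] psi -97.1 F [ 2.  -5.1 -0.2] w 0.0224 ff 57.793276544543914
 turn 0.00  dx 0.01 dy 0.06 dz 0.07
```

>>> {"name": "step_arm", "arguments": {
  "deltas": [
    [[0,0.08,0.06,0,1],[0,0,0,0,0.65],[0,0,0,0,0.6],[0,0,0,0,0.55],[0,0,-1,0,0.55]]
  ]
}}

```text
t: 41.75
ee_pos: [0.4942, 0.0612, 0.1038]
tool_rot: [0.998, -0.062, -0.002, 0.0]
force: [-0.1, 0.5, 0.2]
gripper_width: 0.0383
finger_force: 0.0
```

>>> {"name": "step_arm", "arguments": {
  "deltas": [
    [[0,0,-1,0,0.55],[0,0,-0.6,-1,0.5],[0,0,0,-1,0.3],[0,0,0,-0.78,0.3],[0.36,-0.94,0,0,0.3]]
  ]
}}

```text
t: 42.38
ee_pos: [0.4953, 0.0859, 0.1452]
tool_rot: [0.984, 0.18, 0.0, 0.0]
force: [0.1, -0.9, 0.7]
gripper_width: 0.0596
finger_force: 0.0
```

>>> {"name": "step_arm", "arguments": {
  "deltas": [
    [[0.36,-0.94,0,0,0.3],[0.36,-0.94,0,0,0.3],[0.36,-0.94,0,0,0.3],[0.36,-0.94,0,0,0.3],[0.36,-0.94,0,0,0.3]]
  ]
}}

```text
t: 43.0
ee_pos: [0.4958, 0.2132, 0.1451]
tool_rot: [0.984, 0.179, 0.0, -0.0]
force: [0.6, 0.1, 0.3]
gripper_width: 0.0596
finger_force: 0.0
```

>>> {"name": "step_arm", "arguments": {
  "deltas": [
    [[0.36,-0.94,0,0,0.3],[0.36,-0.94,0,0,0.3],[0.36,-0.94,0,0,0.3],[0.36,-0.94,0,0,0.3],[0,0,0,0,0.3]]
  ]
}}

```text
t: 43.62
ee_pos: [0.4962, 0.3141, 0.1449]
tool_rot: [0.984, 0.18, -0.0, -0.0]
force: [-0.6, -0.3, -0.6]
gripper_width: 0.0599
finger_force: 0.0
```

```bash
python3 - <<'E'
from h import *
c=shot('scene','s10');d=shot('top','t10')
for n in('scene','top'):print(n,[(np.round(e['xyz'],3).tolist(),round(e['confidence'],2)) for e in search_frame(n,'stick_1')])
g=lambda x:(255*(x/255.)**0.6).astype('uint8')
o=np.zeros((600,800,3),'uint8')
A=cv2.resize(g(c['image'][130:245,180:280]),None,fx=4,fy=4,interpolation=cv2.INTER_CUBIC);o[:460,:400]=A
B=cv2.resize(g(d['image'][165:240,232:312]),None,fx=5,fy=5,interpolation=cv2.INTER_CUBIC);o[:375,400:]=B
cv2.imwrite('pics/z10.png',o)
E
python3 go.py .4985 .363 .031 -69.4
```

```text
scene [([0.481, -0.083, 0.069], 0.82), ([0.502, 0.477, 0.021], 0.75), ([0.503, 0.362, 0.024], 0.74), ([0.386, 0.362, 0.022], 0.62), ([0.485, -0.034, 0.064], 0.53), ([0.496, 0.016, 0.065], 0.53), ([0.502, 0.064, 0.066], 0.51), ([0.737, 0.006, 0.021], 0.5)]
top [([0.476, -0.086, 0.068], 0.73), ([0.493, 0.06, 0.07], 0.68), ([0.482, -0.036, 0.066], 0.67), ([0.49, 0.012, 0.066], 0.6), ([0.486, 0.357, 0.026], 0.5), ([0.499, 0.482, 0.024], 0.44), ([0.512, -0.168, 0.12], 0.37)]
t 43.8 ee [0.4964 0.3123 0.1451] psi -69.4 F [-0.1 -0.4  0.5] w 0.0598 ff 0.0
 turn 0.00  dx 0.79 dy -1.87 dz 4.56
```

View pics/z10.png

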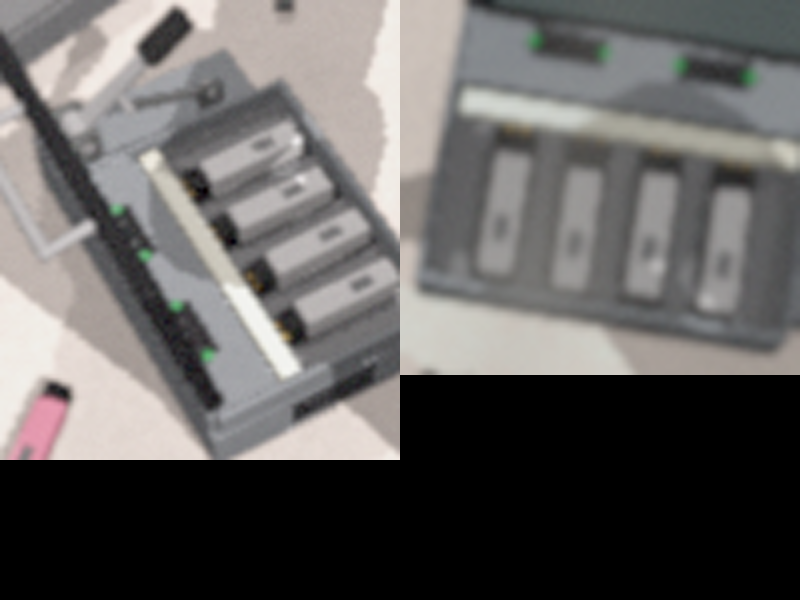

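>>> {"name": "step_arm", "arguments": {
  "deltas": [
    [[0.39,-0.93,0.6,0,0.3],[0.4,-0.93,1,0,0.3],[0,0,1,0,0.3],[0,0,1,0,0.3],[0,0,0.95,0,0.3]]
  ]
}}

```text
t: 44.45
ee_pos: [0.4986, 0.3627, 0.0306]
tool_rot: [0.984, 0.179, -0.0, 0.0]
force: [0.3, -0.2, 0.1]
gripper_width: 0.0595
finger_force: 0.0
```

>>> {"name": "step_arm", "arguments": {
  "deltas": [
    [[0,0,0,0,0.7],[0,0,0,0,1],[0,0,0,0,1],[0,0,0,0,1],[0,0,-0.5,0,1]]
  ]
}}

```text
t: 45.08
ee_pos: [0.4982, 0.3631, 0.0439]
tool_rot: [0.984, 0.179, -0.0, 0.0]
force: [-0.9, -0.0, -1.1]
gripper_width: 0.0226
finger_force: 58.7
```

```bash
python3 go.py .512 -.375 .220 -69.4
```

```text
t 45.1 ee [0.4982 0.3631 0.0439] psi -69.3 F [-0.9 -0.  -1.1] w 0.0226 ff 58.65720212459564
 turn 0.01  dx -9.87 dy 27.83 dz -7.04
```

>>> {"name": "step_arm", "arguments": {
  "deltas": [
    [[0,0,-1,0,1],[0,0,-1,0,1],[-0.35,0.99,-1,0,1],[-0.35,0.99,-1,0,1],[-0.35,0.99,-1,0,1]]
  ]
}}

```text
t: 45.7
ee_pos: [0.4999, 0.2839, 0.1705]
tool_rot: [0.984, 0.18, 0.0, -0.0]
force: [1.1, -0.5, -1.0]
gripper_width: 0.0224
finger_force: 58.7
```

>>> {"name": "step_arm", "arguments": {
  "deltas": [
    [[-0.35,0.99,-1,0,1],[-0.35,0.99,-1,0,1],[-0.35,0.99,0,0,1],[-0.35,0.99,0,0,1],[-0.35,0.99,0,0,1]]
  ]
}}

```text
t: 46.32
ee_pos: [0.5026, 0.1526, 0.2198]
tool_rot: [0.984, 0.179, 0.0, -0.0]
force: [0.1, 0.3, -1.3]
gripper_width: 0.0223
finger_force: 58.7
```

>>> {"name": "step_arm", "arguments": {
  "deltas": [
    [[-0.35,0.99,0,0,1],[-0.35,0.99,0,0,1],[-0.35,0.99,0,0,1],[-0.35,0.99,0,0,1],[-0.35,0.99,0,0,1]]
  ]
}}

```text
t: 46.95
ee_pos: [0.5054, 0.0213, 0.2197]
tool_rot: [0.984, 0.179, 0.0, 0.0]
force: [-0.2, -0.9, -1.0]
gripper_width: 0.0224
finger_force: 58.7
```

>>> {"name": "step_arm", "arguments": {
  "deltas": [
    [[-0.35,0.99,0,0,1],[-0.35,0.99,0,0,1],[-0.35,0.99,0,0,1],[-0.35,0.99,0,0,1],[-0.35,0.99,0,0,1]]
  ]
}}

```text
t: 47.58
ee_pos: [0.5081, -0.1099, 0.2198]
tool_rot: [0.984, 0.179, 0.0, 0.0]
force: [0.2, 0.2, -1.1]
gripper_width: 0.0223
finger_force: 58.7
```

>>> {"name": "step_arm", "arguments": {
  "deltas": [
    [[-0.35,0.99,0,0,1],[-0.35,0.99,0,0,1],[-0.35,0.99,0,0,1],[-0.35,0.99,0,0,1],[-0.35,0.99,0,0,1]]
  ]
}}

```text
t: 48.2
ee_pos: [0.5109, -0.2411, 0.2198]
tool_rot: [0.984, 0.179, 0.0, 0.0]
force: [-0.2, 0.7, -1.1]
gripper_width: 0.0219
finger_force: 58.7
```

>>> {"name": "step_arm", "arguments": {
  "deltas": [
    [[-0.35,0.99,0,0,1],[-0.35,0.99,0,0,1],[-0.35,0.99,0,0,1],[-0.35,0.99,0,0,1],[-0.35,0.99,0,0,1]]
  ]
}}

```text
t: 48.82
ee_pos: [0.5138, -0.3731, 0.219]
tool_rot: [0.984, 0.179, 0.0, 0.0]
force: [0.1, -0.2, -1.1]
gripper_width: 0.0225
finger_force: 58.7
```

```bash
python3 go.py .512 -.375 .042 -69.4
```

```text
t 48.8 ee [ 0.5138 -0.3731  0.219 ] psi -69.3 F [ 0.1 -0.2 -1.1] w 0.0225 ff 58.71096432209015
 turn 0.01  dx -0.10 dy 0.05 dz 7.08
```

>>> {"name": "step_arm", "arguments": {
  "deltas": [
    [[-0.1,0.05,1,0,1],[0,0,1,0,1],[0,0,1,0,1],[0,0,1,0,1],[0,0,1,0,1]]
  ]
}}

```text
t: 49.45
ee_pos: [0.5119, -0.3744, 0.093]
tool_rot: [0.984, 0.179, -0.0, -0.0]
force: [1.9, -1.3, -2.3]
gripper_width: 0.0226
finger_force: 58.8
```

>>> {"name": "step_arm", "arguments": {
  "deltas": [
    [[0,0,1,0,1],[0,0,0.7,0,1],[0,0,0.2,0,1],[0,0,0,0,0.6],[0,0,0,0,0.5]]
  ]
}}

```text
t: 50.08
ee_pos: [0.5123, -0.374, 0.0475]
tool_rot: [0.984, 0.179, 0.001, 0.001]
force: [-0.4, -0.1, 1.1]
gripper_width: 0.0427
finger_force: 0.0
```

>>> {"name": "step_arm", "arguments": {
  "deltas": [
    [[0,0,0,0,0.4],[0,0,-1,0,0.3],[0,0,-1,0,0.3],[0,0,-1,0,0.3],[0,0,-1,0,0.3]]
  ]
}}

```text
t: 50.7
ee_pos: [0.512, -0.3735, 0.1477]
tool_rot: [0.984, 0.179, 0.0, 0.0]
force: [0.5, -0.6, -0.6]
gripper_width: 0.0596
finger_force: 0.0
```

>>> {"name": "step_arm", "arguments": {
  "deltas": [
    [[0,0,-1,1,0.3],[0,0,-1,0,0.3],[0,0,-1,0,0.3],[0,-1,0,0,0.3],[0,-1,0,0,0.3]]
  ]
}}

```text
t: 51.32
ee_pos: [0.5025, -0.324, 0.222]
tool_rot: [0.996, 0.093, 0.0, 0.0]
force: [0.4, 0.2, -0.3]
gripper_width: 0.0599
finger_force: 0.0
```

>>> {"name": "step_arm", "arguments": {
  "deltas": [
    [[0,-1,0,0,0.3],[0,-1,0,0,0.3],[0,-1,0,0,0.3],[0,-1,0,0,0.3],[0,-1,0,0,0.3]]
  ]
}}

```text
t: 51.95
ee_pos: [0.4792, -0.2, 0.2213]
tool_rot: [0.996, 0.093, 0.0, 0.0]
force: [-1.1, 0.0, -0.1]
gripper_width: 0.0597
finger_force: 0.0
```

>>> {"name": "step_arm", "arguments": {
  "deltas": [
    [[0,-1,0,0,0.3],[0,-1,0,0,0.3],[0,-1,0,0,0.3],[0,-1,0,0,0.3],[0,-1,0,0,0.3]]
  ]
}}

```text
t: 52.58
ee_pos: [0.4558, -0.0772, 0.2213]
tool_rot: [0.996, 0.093, 0.0, 0.0]
force: [-0.2, 0.4, -0.3]
gripper_width: 0.0594
finger_force: 0.0
```

>>> {"name": "step_arm", "arguments": {
  "deltas": [
    [[0,-1,0,0,0.3],[0,-1,0,0,0.3],[0,-1,0,0,0.3],[0,-1,0,0,0.3],[0,-1,0,0,0.3]]
  ]
}}

```text
t: 53.2
ee_pos: [0.4325, 0.0454, 0.2213]
tool_rot: [0.996, 0.093, 0.0, 0.0]
force: [-0.2, 0.2, -0.2]
gripper_width: 0.0594
finger_force: 0.0
```

>>> {"name": "step_arm", "arguments": {
  "deltas": [
    [[0,-1,0,0,0.3],[0,-1,0,0,0.3],[0,-1,0,0,0.3],[0,-1,0,0,0.3],[0,-1,0,0,0.3]]
  ]
}}

```text
t: 53.82
ee_pos: [0.4092, 0.1682, 0.2214]
tool_rot: [0.996, 0.093, 0.0, -0.0]
force: [0.2, 0.6, -0.2]
gripper_width: 0.0597
finger_force: 0.0
```

>>> {"name": "step_arm", "arguments": {
  "deltas": [
    [[0,-1,0,0,0.3],[0,-1,0,0,0.3],[0,-1,0,0,0.3],[0,-1,0,0,0.3],[0,0,0,0,0.3]]
  ]
}}

```text
t: 54.45
ee_pos: [0.3905, 0.2665, 0.2212]
tool_rot: [0.996, 0.094, -0.0, -0.0]
force: [-0.2, -0.1, -0.1]
gripper_width: 0.0596
finger_force: 0.0
```

```bash
python3 - <<'E'
from h import *
c=shot('scene','s11');d=shot('top','t11')
for n in('scene','top'):print(n,[(np.round(e['xyz'],3).tolist(),round(e['confidence'],2)) for e in search_frame(n,'stick_1')])
E
python3 go.py .387 .3595 .031 -79.5
```

```text
scene [([0.48, -0.086, 0.067], 0.85), ([0.502, 0.48, 0.023], 0.8), ([0.384, 0.363, 0.023], 0.76), ([0.498, 0.065, 0.067], 0.68), ([0.487, -0.036, 0.068], 0.62), ([0.74, 0.006, 0.022], 0.6), ([0.29, -0.289, 0.012], 0.59), ([0.51, -0.372, 0.028], 0.5), ([0.494, 0.019, 0.065], 0.5)]
top [([0.482, -0.034, 0.07], 0.75), ([0.491, 0.008, 0.063], 0.65), ([0.505, 0.492, 0.023], 0.62), ([0.364, 0.349, 0.022], 0.58), ([0.477, -0.086, 0.068], 0.51)]
t 54.6 ee [0.3914 0.2648 0.2214] psi -79.4 F [-0.1  0.4 -0.7] w 0.0597 ff 0.0
 turn 0.01  dx 0.52 dy -3.76 dz 7.61
```

>>> {"name": "step_arm", "arguments": {
  "deltas": [
    [[0.15,-0.94,1,0,0.3],[0.15,-0.94,1,0,0.3],[0.15,-0.94,1,0,0.3],[0.07,-0.94,1,0,0.3],[0,0,1,0,0.3]]
  ]
}}

```text
t: 55.28
ee_pos: [0.3869, 0.3605, 0.0955]
tool_rot: [0.996, 0.093, -0.0, -0.0]
force: [0.3, -0.2, 0.6]
gripper_width: 0.0597
finger_force: 0.0
```

>>> {"name": "step_arm", "arguments": {
  "deltas": [
    [[0,0,1,0,0.3],[0,0,1,0,0.3],[0,0,0.6,0,0.3],[0,0,0,0,0.7],[0,0,0,0,1]]
  ]
}}

```text
t: 55.9
ee_pos: [0.3874, 0.3601, 0.0323]
tool_rot: [0.996, 0.093, 0.0, -0.0]
force: [0.4, -0.4, 0.1]
gripper_width: 0.0241
finger_force: 0.6
```

>>> {"name": "step_arm", "arguments": {
  "deltas": [
    [[0,0,0,0,1],[0,0,0,0,1],[0,0,0,0,1],[0,0,-0.5,0,1]]
  ]
}}

```text
t: 56.4
ee_pos: [0.3867, 0.3597, 0.0439]
tool_rot: [0.996, 0.093, -0.0, 0.0]
force: [0.3, 0.1, -0.1]
gripper_width: 0.0225
finger_force: 58.9
```

```bash
python3 go.py .512 -.465 .220 -79.5
```

```text
t 56.4 ee [0.3867 0.3597 0.0439] psi -79.3 F [ 0.3  0.1 -0.1] w 0.0225 ff 58.8627827167511
 turn 0.02  dx -1.08 dy 33.35 dz -7.04
```

>>> {"name": "step_arm", "arguments": {
  "deltas": [
    [[0,0,-1,0,1],[0,0,-1,0,1],[0,1,-1,0,1],[0,1,-1,0,1],[0,1,-1,0,1]]
  ]
}}

```text
t: 57.02
ee_pos: [0.4008, 0.2855, 0.1706]
tool_rot: [0.996, 0.093, 0.0, -0.0]
force: [0.1, 0.8, -0.5]
gripper_width: 0.0223
finger_force: 59.0
```

>>> {"name": "step_arm", "arguments": {
  "deltas": [
    [[0,1,-1,0,1],[0,1,-1,0,1],[0,1,0,0,1],[0,1,0,0,1],[0,1,0,0,1]]
  ]
}}

```text
t: 57.65
ee_pos: [0.4239, 0.1626, 0.2198]
tool_rot: [0.996, 0.093, 0.0, -0.0]
force: [-0.5, 0.3, -0.3]
gripper_width: 0.0223
finger_force: 59.0
```

>>> {"name": "step_arm", "arguments": {
  "deltas": [
    [[0,1,0,0,1],[0,1,0,0,1],[0,1,0,0,1],[0,1,0,0,1],[0,1,0,0,1]]
  ]
}}

```text
t: 58.28
ee_pos: [0.447, 0.0398, 0.2198]
tool_rot: [0.996, 0.093, 0.0, 0.0]
force: [0.5, 0.1, -1.3]
gripper_width: 0.0225
finger_force: 59.0
```

>>> {"name": "step_arm", "arguments": {
  "deltas": [
    [[0,1,0,0,1],[0,1,0,0,1],[0,1,0,0,1],[0,1,0,0,1],[0,1,0,0,1]]
  ]
}}

```text
t: 58.9
ee_pos: [0.4702, -0.083, 0.2198]
tool_rot: [0.996, 0.093, 0.0, 0.0]
force: [0.6, 0.5, -1.1]
gripper_width: 0.0225
finger_force: 59.0
```

>>> {"name": "step_arm", "arguments": {
  "deltas": [
    [[-0.1,1,0,0,1],[-0.1,1,0,0,1],[-0.1,1,0,0,1],[-0.1,1,0,0,1],[-0.1,1,0,0,1]]
  ]
}}

```text
t: 59.52
ee_pos: [0.481, -0.2081, 0.2198]
tool_rot: [0.996, 0.093, 0.0, 0.0]
force: [0.8, 0.2, -0.4]
gripper_width: 0.0222
finger_force: 59.0
```

>>> {"name": "step_arm", "arguments": {
  "deltas": [
    [[-0.1,1,0,0,1],[-0.1,1,0,0,1],[-0.1,1,0,0,1],[-0.1,1,0,0,1],[-0.1,1,0,0,1]]
  ]
}}

```text
t: 60.15
ee_pos: [0.4921, -0.3341, 0.219]
tool_rot: [0.996, 0.093, 0.0, 0.0]
force: [-0.5, 0.5, -0.5]
gripper_width: 0.0227
finger_force: 59.0
```

>>> {"name": "step_arm", "arguments": {
  "deltas": [
    [[0,1,0,0,1],[0,1,0,0,1],[0,1,0,0,1],[0,1,0,0,1],[0,0.3,0,0,1]]
  ]
}}

```text
t: 60.78
ee_pos: [0.5118, -0.4398, 0.2182]
tool_rot: [0.996, 0.092, -0.0, -0.0]
force: [0.4, 0.6, -0.9]
gripper_width: 0.0224
finger_force: 59.0
```

```bash
python3 go.py .512 -.465 .042 -79.5; python3 - <<'E'
from h import *
c=shot('top','t12')
print([(np.round(e['xyz'],3).tolist(),round(e['confidence'],2)) for e in search_frame('top','crate')])
u,v=map(int,proj(c,(.512,-.42,.02)));print(u,v)
o=cv2.resize(c['image'][v-60:v+60,u-140:u+60],None,fx=4,fy=4,interpolation=cv2.INTER_CUBIC)
cv2.imwrite('pics/z12.png',o)
E
```

```text
t 60.8 ee [ 0.5118 -0.4398  0.2182] psi -79.4 F [ 0.4  0.6 -0.9] w 0.0224 ff 58.99100840091705
 turn 0.01  dx -0.17 dy 0.99 dz 7.05
[([0.567, -0.376, 0.006], 0.85)]
389 209
```

>>> {"name": "step_arm", "arguments": {
  "deltas": [
    [[-0.17,0.8,1,0,1],[0,0,1,0,1],[0,0,1,0,1],[0,0,1,0,1],[0,0,1,0,1]]
  ]
}}

```text
t: 61.5
ee_pos: [0.5114, -0.4579, 0.0933]
tool_rot: [0.996, 0.093, 0.0, 0.0]
force: [-0.2, 0.3, -1.1]
gripper_width: 0.0224
finger_force: 59.0
```

>>> {"name": "step_arm", "arguments": {
  "deltas": [
    [[0,0,1,0,1],[0,0,0.7,0,1],[0,0,0.2,0,1],[0,0,0,0,0.65],[0,0,0,0,0.6]]
  ]
}}

```text
t: 62.12
ee_pos: [0.5118, -0.459, 0.0475]
tool_rot: [0.996, 0.093, 0.001, 0.001]
force: [-0.4, -0.3, -0.2]
gripper_width: 0.0341
finger_force: 0.0
```

>>> {"name": "step_arm", "arguments": {
  "deltas": [
    [[0,0,0,0,0.55],[0,0,-1,0,0.55],[0,0,-1,0,0.55],[0,0,-1,0,0.6],[0,0,-1,0,0.8]]
  ]
}}

```text
t: 62.75
ee_pos: [0.5114, -0.4587, 0.1476]
tool_rot: [0.996, 0.093, 0.0, 0.0]
force: [0.7, -0.9, -0.4]
gripper_width: 0.018
finger_force: 0.0
```

>>> {"name": "step_arm", "arguments": {
  "deltas": [
    [[0,0,-1,0,1],[0,0,-1,0,1],[0,0,-1,0,1],[0,0,0,0,1]]
  ]
}}

```text
t: 63.25
ee_pos: [0.5118, -0.4591, 0.224]
tool_rot: [0.996, 0.093, 0.001, 0.001]
force: [0.4, 1.3, -1.1]
gripper_width: 0.0002
finger_force: 0.0
```

```bash
python3 - <<'E'
from h import *
c=shot('scene','s13');d=shot('top','t13')
for n in('scene','top'):
  for l in('stick_1','clamp_tip'):print(n,l,[(np.round(e['xyz'],3).tolist(),round(e['confidence'],2)) for e in search_frame(n,l)])
E
python3 go.py .49 -.171 .19 -79.5
```

```text
scene stick_1 [([0.479, -0.082, 0.069], 0.81), ([0.488, -0.036, 0.068], 0.8), ([0.738, 0.005, 0.023], 0.8), ([0.507, -0.419, 0.024], 0.77), ([0.51, -0.372, 0.029], 0.74), ([0.493, 0.018, 0.066], 0.6), ([0.502, 0.478, 0.02], 0.6), ([0.501, 0.061, 0.068], 0.51), ([0.509, -0.438, 0.004], 0.51)]
scene clamp_tip [([0.513, -0.174, 0.117], 0.78)]
top stick_1 [([0.497, 0.061, 0.07], 0.77), ([0.485, -0.034, 0.07], 0.76), ([0.568, -0.38, 0.004], 0.68), ([0.478, -0.086, 0.066], 0.67), ([0.489, 0.008, 0.066], 0.67), ([0.513, -0.374, 0.025], 0.61), ([0.522, -0.41, 0.026], 0.47), ([0.494, 0.472, 0.023], 0.45)]
top clamp_tip [([0.511, -0.167, 0.119], 0.71)]
t 63.5 ee [ 0.5112 -0.4585  0.2202] psi -79.3 F [-0.8 -0.3 -0.5] w -0.0001 ff 0.0
 turn 0.02  dx 1.26 dy -11.46 dz 1.21
```

>>> {"name": "step_arm", "arguments": {
  "deltas": [
    [[0,0,0,1,1],[0,0,0,0.78,1],[-0.2,-0.94,0,0,1],[-0.2,-0.94,0,0,1],[-0.2,-0.94,0,0,1]]
  ]
}}

```text
t: 64.18
ee_pos: [0.5051, -0.3859, 0.2207]
tool_rot: [0.998, -0.062, -0.0, -0.0]
force: [0.5, -0.1, -0.2]
gripper_width: 0.0001
finger_force: 0.0
```

>>> {"name": "step_arm", "arguments": {
  "deltas": [
    [[-0.2,-0.94,0,0,1],[-0.2,-0.94,0,0,1],[-0.2,-0.94,0,0,1],[-0.2,-0.94,0,0,1],[-0.2,-0.94,0,0,1]]
  ]
}}

```text
t: 64.8
ee_pos: [0.4949, -0.2655, 0.2214]
tool_rot: [0.998, -0.062, 0.0, 0.0]
force: [0.6, -0.0, 0.5]
gripper_width: 0.0
finger_force: 0.0
```

>>> {"name": "step_arm", "arguments": {
  "deltas": [
    [[-0.2,-0.94,0,0,1],[-0.2,-0.94,0,0,1],[-0.2,-0.94,0,0,1],[-0.15,-0.94,0,0,1],[0,0,0,0,1]]
  ]
}}

```text
t: 65.42
ee_pos: [0.4881, -0.1699, 0.2215]
tool_rot: [0.998, -0.061, 0.0, 0.0]
force: [0.9, -0.5, 0.3]
gripper_width: 0.0005
finger_force: 0.0
```

```bash
python3 go.py .488 -.1706 .19 -97.15
```

```text
t 65.4 ee [ 0.4881 -0.1699  0.2215] psi -97.0 F [ 0.9 -0.5  0.3] w 0.0005 ff 0.0
 turn 0.01  dx 0.00 dy 0.03 dz 1.26
```

>>> {"name": "step_arm", "arguments": {
  "deltas": [
    [[0,0,0.7,0,1],[0,0,0.56,0,1],[-0.1,0,0.5,0,1],[-0.15,0,0.5,0,1],[-0.14,0,0.4,0,1]]
  ]
}}

```text
t: 66.05
ee_pos: [0.4782, -0.1707, 0.1543]
tool_rot: [0.998, -0.063, -0.0, 0.0]
force: [-2.2, 0.3, 7.9]
gripper_width: 0.0004
finger_force: 3.4
```

>>> {"name": "step_arm", "arguments": {
  "deltas": [
    [[-0.12,0,0.4,0,1],[-0.1,0,0.4,0,1],[-0.08,0,0.4,0,1]]
  ]
}}

```text
t: 66.42
ee_pos: [0.4706, -0.1696, 0.1237]
tool_rot: [0.998, -0.062, -0.0, -0.0]
force: [-0.4, -1.2, -0.4]
gripper_width: -0.0001
finger_force: 0.0
```

```bash
python3 go.py .4674 -.168 .101 -97.15
```

```text
t 66.4 ee [ 0.4706 -0.1696  0.1237] psi -97.2 F [-0.4 -1.2 -0.4] w -0.0001 ff 0.0
 turn -0.00  dx -0.14 dy -0.05 dz 0.91
```

>>> {"name": "step_arm", "arguments": {
  "deltas": [
    [[-0.07,0,0.4,0,1],[-0.05,0,0.35,0,1],[0,0,0.15,0,1],[0,0,0,0,1]]
  ]
}}

```text
t: 66.92
ee_pos: [0.4683, -0.1692, 0.1054]
tool_rot: [0.998, -0.062, 0.0, 0.0]
force: [-21.6, 7.7, 41.8]
gripper_width: 0.0002
finger_force: 21.2
```

>>> {"name": "step_arm", "arguments": {
  "deltas": [
    [[0,0,-1,0,1],[0,0,-1,0,1],[0,0,-1,0,1],[0,0,-1,0,1],[0,0,-1,0,1]]
  ]
}}

```text
t: 67.55
ee_pos: [0.468, -0.169, 0.2278]
tool_rot: [0.998, -0.062, -0.0, -0.0]
force: [-0.2, -0.8, -0.0]
gripper_width: 0.0004
finger_force: 0.0
```

>>> {"name": "step_arm", "arguments": {
  "deltas": [
    [[0,1,0,0,1],[0,1,0,0,1],[-1,1,0,0,1],[-1,1,0,0,1],[-1,1,0,0,1]]
  ]
}}

```text
t: 68.18
ee_pos: [0.3772, -0.2843, 0.2269]
tool_rot: [0.998, -0.062, -0.0, 0.0]
force: [0.5, -0.4, 0.2]
gripper_width: 0.0001
finger_force: 0.0
```

```bash
python3 - <<'E'
from h import *
c=shot('scene','s14');d=shot('top','t14')
for n in('scene','top'):
  for l in('stick_1','clamp_tip','display_handle'):print(n,l,[(np.round(e['xyz'],3).tolist(),round(e['confidence'],2)) for e in search_frame(n,l)])
g=lambda x:(255*(x/255.)**0.6).astype('uint8')
o=np.zeros((600,800,3),'uint8')
A=cv2.resize(g(c['image'][90:245,130:300]),None,fx=2.6,fy=2.6,interpolation=cv2.INTER_CUBIC);o[:A.shape[0],:A.shape[1]]=A
B=cv2.resize(g(d['image'][140:245,232:352]),None,fx=2.9,fy=2.9,interpolation=cv2.INTER_CUBIC);o[:B.shape[0],450:450+B.shape[1]]=B
C=cv2.resize(g(d['image'][170:250,350:430]),None,fx=3.4,fy=3.4,interpolation=cv2.INTER_CUBIC);o[320:320+272,450:722]=C
cv2.imwrite('pics/z14.png',o)
E
```

```text
scene stick_1 [([0.501, 0.476, 0.02], 0.84), ([0.74, 0.008, 0.02], 0.82), ([0.494, 0.066, 0.068], 0.76), ([0.508, -0.372, 0.028], 0.71), ([0.482, -0.035, 0.068], 0.57), ([0.476, -0.08, 0.07], 0.56), ([0.491, 0.021, 0.064], 0.51), ([0.505, -0.406, 0.028], 0.48), ([0.656, 0.005, 0.258], 0.38), ([0.558, -0.014, 0.069], 0.16)]
scene clamp_tip [([0.508, -0.17, 0.08], 0.84)]
scene display_handle [([0.656, 0.004, 0.258], 0.95), ([0.48, -0.034, 0.067], 0.43), ([0.505, -0.408, 0.022], 0.37)]
top stick_1 [([0.491, 0.056, 0.073], 0.71), ([0.487, 0.009, 0.062], 0.66), ([0.476, -0.087, 0.066], 0.63), ([0.473, -0.035, 0.068], 0.63), ([0.549, -0.354, 0.028], 0.6), ([0.496, 0.472, 0.022], 0.6), ([0.756, 0.021, 0.02], 0.4)]
top clamp_tip [([0.506, -0.168, 0.082], 0.62), ([0.574, -0.045, 0.072], 0.61), ([0.472, -0.035, 0.07], 0.6)]
top display_handle [([0.627, -0.032, 0.207], 0.72)]
```

View pics/z14.png

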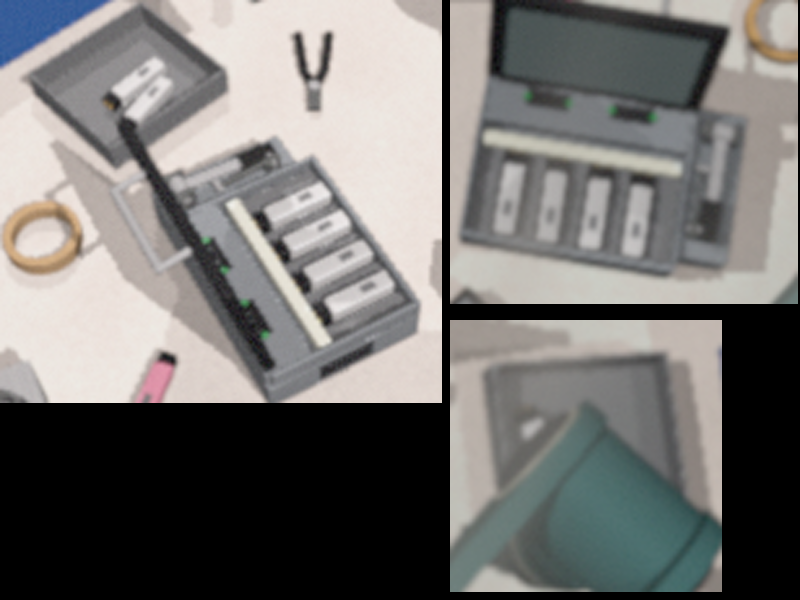

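The last picture shows the lever level and locked at about (250,160). All four sticks lie flat against the bar side, the lid is upright, and both spares are in the crate at about (140,85). I'm handing in.

```bash
python3 -c "
from station import hand_in; print(hand_in())"
```

```text
the job is handed in; nothing more can be done
None
```

I handed the job in, but the station returned no verdict. By my last pictures and readings, the lid stands about 100° open, the four channels each hold a flat stick with its black end towards the display, the clamp lever is locked down, and the two spare sticks are in the crate.

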